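# Load the cup warmer on the bathroom ledge

### The arm

A 7-joint arm with a two-finger parallel gripper is mounted at the origin on the work surface. World frame = base frame: x ahead of the robot, y to its left, z up, the work surface at z = 0. Lengths are in m, angles in rad, forces in N, time in s.
With the tool pointing down it reaches from about 0.425 to 0.925 m from the base axis. Payload 6.8 kg.
Tool frame: the origin (TCP) lies between the finger pads; the fingertips stand r.tcp_to_tips ahead of it and the grasp point (between the pads) is the TCP (r.tcp_to_tips is the distance from the TCP to the fingertips, in m); z points along the fingers, y is the line along which they close (so a half turn about z gives the same grasp; the last joint's range is limited). The gripper opens to 85 mm and grips with 20 to 120 N. Pads are 22 mm wide; open, the fingers measure 114 mm over their backs; the gripper's body (76 mm by 85 mm) begins 54 mm behind the grasp point. The pads swing forward as they close: fully open they stand 13 mm farther back than shut.
Start: joints at [1.165, 0.477, 0.022, 1.555, -0.011, 1.109, -0.083], TCP at [0.198, -0.645, 0.25] pointing down, gripper open.
Joint ranges: [-2.96, 2.96], [-0.34, 2.1], [-1.41, 1.46], [0.24, 2.44], [-1.37, 4.51], [0.17, 1.92], [-2.96, 2.96]. Speed limits (rad/s): [2.39, 2.39, 3.14, 3.14, 3.14, 3.14, 3.14].

### API

Orientations are given as a rotation vector (axis times angle).
In Python, from bench import r gives the robot as it stands.
- The arm moves only by the tool servo_tool, never from a script. Its argument "commands" is a list of rows, each a list of 2 entries, a list of its own where there are three numbers: the shift along the tool's x, y, z normalised to -1 to 1, where 1 is 250 mm, then the turn, a rotation vector about the tool's x, y, z normalised to -1 to 1, where 1 is 90 degrees. In form: [[[dx, dy, dz], [ax, ay, az]], ...]. A call has 1 to 20 rows; each row is the pose to reach, as a shift and turn from the pose commanded when the call began, along the tool's axes at that moment; what a row does not reach only later rows make up. A row lasts 1/10 s, in which the tool goes at most 50 mm and 8.59 degrees, less where a joint would pass 70% of its speed; a pose out of reach is approached as far as the arm can. A call with a number of a shift or a turn outside -1 to 1 is refused whole. A call with a gripper value outside its range is refused whole. "claw" is the closure, from 0 (fully open) to 1 (shut), set as the call begins (left out, the last holds). The fingers move at their own pace and stop on an object; "squeeze" is the grip in N (left out, the last holds). Time passes only in rows, so rows that repeat a pose let the fingers close. It gives the time, the measured TCP pose, the force, the opening and the grip force at its end, in the units of the state.
- r.get_obs(): the state, without advancing time (a new reading comes with each control period).
- r.grab_frame(name): name is "scene" or "top" or "wrist"; returns (picture, depth): 400x640x3 uint8, red, green, blue; 400x640 float32, m along the optical axis (not along the pixel's ray), 0 where there is no reading.
- r.camera_model(name): a dict with "fx", "fy", "cx", "cy" (pixels), "extrinsics" (4x4, takes a point from camera to world coordinates); the wrist camera has in their place "hand_eye" (4x4, takes a point from camera to tool coordinates, whose origin is the TCP and whose axes are the flange's). Camera axes: x right, y down, z forward; pixel columns grow to the right and rows downward; lengths in m; the calibration is good to about 2 mm. A picture is of the moment at which its call begins: read the wrist's pose just before it. camera_model takes no time and is no camera call.
- r.hand_in(): hands the job in; it is judged then, once.
Trained networks look in the newest picture that a camera, given by its name, has taken for a name from the list of things; names that differ only in an ending like _2 or _b are one class to them, and where a whole thing is asked for, a point or a joint stands for the part that bears it (a point fixed in the world has none). Each returns a list of dicts, best first, with "confidence" (0 to 1); they miss things now and then, are a little off and sometimes report something else, mostly with a low value. They report only what shows in the picture. A call takes as long as a camera call.
- r.boxes_of(camera, target): "uv" ([column, row] in pixels, amid what is visible of it).
- r.mark_of(camera, target): "uv" ([column, row] in pixels: a listed point, or the origin of a listed thing).
The state is a dict: "clock": time; "joints": joint angles; "qvel": joint speeds; "tau": joint torques, N m; "tcp_pos": TCP position; "orientation": TCP orientation; "contact_force": force on the tool from outside, world axes, zero at the start; "moment": the same for the moment, N m; "grip_width": finger opening in m; "gripper_force": force on a finger pad.
Only numpy, scipy, OpenCV 4.12 (cv2) and the standard library are available. Lean on these libraries where they do the work, as an engineer would, in place of code of your own. Each camera call takes 0.05 s, during which the arm holds its last target. There are 200 camera calls.

### The job

Get the little electric cup warmer ready: first lift the bar of soap off the warmer and lay it flat in the soap dish, then seat the eared steel pot on the warmer, fully down over its two pegs, then nest all the loose steel cups that are out into the pot in size order, the largest first and each smaller one upright inside the one before, standing fully down. Last, push the warmer's toggle right over to the far side, leave everything standing there, and do not disturb the comb, the hairbrush or the pill organiser.

Things in the scene. Friction and masses are not known exactly. Their poses are not given: they have to be found in the camera images.
- warmer: warmer base, fixed: low grey plastic block 110 (x) x 215 (y) x 30 mm tall. Origin: centre of its underside. On its top: two upright steel pegs, 9 mm in diameter and 14 mm tall with tapered tips, at y = -15 and y = +85 mm (x = 0), and a toggle switch at y = -75 mm.
- seat (a point): middle of the pot's seat, midway between the two pegs on the warmer's top face (warmer x 0, y +35, z +30 mm); its axes are the warmer's. The pegs stand 50 mm from it along +y and -y.
- pot: round steel pot: 70 mm outside diameter, 65 inside, rim 46 above its underside, solid base 14 thick. Its foot plate, 46 (x) x 126 (y) x 5 mm, makes two ears along y, each with a 13 mm hole 50 mm from the centre. Origin: centre of the underside, z up. Seated, its origin is at seat and its y axis along the warmer's y, either way round.
- cup_a: the largest straight-sided round steel cup: 59 mm outside diameter, 54 mm inside, 48 mm tall, solid base 14 mm thick (so 34 mm deep inside). Origin: centre of its underside, z up along its axis. Stands upright on the ledge at the start; may be absent.
- cup_b: the second largest straight-sided round steel cup: 48 mm outside diameter, 43 mm inside, 48 mm tall, solid base 14 mm thick (so 34 mm deep inside). Origin: centre of its underside, z up along its axis. Stands upright on the ledge at the start; may be absent.
- cup_c: the third largest straight-sided round steel cup: 37 mm outside diameter, 32 mm inside, 48 mm tall, solid base 14 mm thick (so 34 mm deep inside). Origin: centre of its underside, z up along its axis. Stands upright on the ledge at the start; may be absent.
- cup_d: the smallest straight-sided round steel cup: 26 mm outside diameter, 21 mm inside, 48 mm tall, solid base 14 mm thick (so 34 mm deep inside). Origin: centre of its underside, z up along its axis. Stands upright on the ledge at the start; may be absent.
- soap: pale bar of soap with rounded edges, 36 (x) x 64 (y) x 22 mm tall, lying between the warmer's pegs at the start. Origin: centre of its underside.
- dish: clear acrylic soap dish, fixed: open tray 95 (x) x 120 (y) x 18 mm tall, walls and floor 4 mm thick. Origin: centre of its underside.
- toggle (a joint): toggle switch angle, rad: 0 leans to the warmer's -x side (off), 1.0 leans to its +x side (on); stays where it is left. It turns about the warmer's y axis at warmer x 0, y -75, z +38 mm.
- toggle_tip (a point): centre of the black ball, 18 mm in diameter, at the end of the toggle, 45 mm from its hinge.
- comb: blue plastic comb lying flat, 28 (x) x 150 (y) x 4 mm; leave alone. Origin: centre of its underside.
- brush: round-headed wooden hairbrush, 66 mm head, 183 mm long along y, 26 mm tall, lying flat; leave alone. Origin: on the ledge under its neck.
- organiser: closed grey pill organiser with seven lids, 34 (x) x 160 (y) x 25 mm; leave alone. Origin: centre of its underside.
- rack: chrome rack with four slots, fixed, 60 (x) x 170 (y) mm foot, bars 88 mm high, a toothbrush in it up to 180 mm; leave alone. Origin: centre of its underside.

How it is judged:
By the outcome, as a careful person would: the job done as asked, in the order asked, and still so for the second after the job is handed in, with the robot touching nothing.
Of cup_a, cup_b, cup_c, cup_d only 3 to 4 are there at a start; the rules pass over those that are not, and their reading is None.
At some moment in a run one of cup_a, cup_b, cup_c, cup_d, soap, pot may be knocked a few centimetres aside while the robot is not near it.
Once in a run the grip may slacken for a moment while it holds something.
It also fails if it takes over 210 s, if anything falls off the work surface, if the arm or the gripper's body presses on something with over 40 N, if the wrist force passes 120 N, or if a joint passes its speed limit or range.

## Working session

There is one attempt and no reset: what is moved stays moved. The work goes in short steps, Python scripts to look and compute and a tool call to move; the robot and the scene stay as the last step left them, time stands still between calls to the robot, and variables do not carry over. Pictures are saved under pics/ and viewed, at most 14 in all, crops included, and the job is handed in when it is done.

Besides the shell and the picture viewer there is one more tool, called after "Request:" as a command line: name --argument value ..., lists and objects as JSON in quotes. servo_tool: Moves the arm, as the interface text tells. Scaled input: -1 to 1 covers 250 mm each way for a shift and 90 degrees each way for a turn. Its arguments: {"type":"object","properties":{"commands":{"type":"array"},"claw":{"type":"number"},"squeeze":{"type":"number"}},"required":["commands"]}

```bash
ls; mkdir -p pics; cat > h.py <<'E'
import numpy as np, cv2
from scipy.spatial.transform import Rotation as R
from bench import r
def T(cam,obs=None):
    m=r.camera_model(cam)
    if 'extrinsics' in m: return m,np.array(m['extrinsics'])
    o=obs or r.get_obs(); P=np.eye(4); P[:3,:3]=R.from_rotvec(o['orientation']).as_matrix(); P[:3,3]=o['tcp_pos']
    return m,P@np.array(m['hand_eye'])
def grab(cam):
    o=r.get_obs(); im,d=r.grab_frame(cam); m,X=T(cam,o); return im,d,m,X
def cloud(d,m,X):
    v,u=np.indices(d.shape); p=np.stack([(u-m['cx'])/m['fx']*d,(v-m['cy'])/m['fy']*d,d],-1)
    w=p@X[:3,:3].T+X[:3,3]; w[d<=0]=np.nan; return w
def onplane(uv,z,m,X):
    q=X[:3,:3]@np.array([(uv[0]-m['cx'])/m['fx'],(uv[1]-m['cy'])/m['fy'],1]); return X[:3,3]+q*(z-X[2,3])/q[2]
def save(n,im): cv2.imwrite('pics/'+n+'.png',cv2.cvtColor(np.ascontiguousarray(im),cv2.COLOR_RGB2BGR))
E
python3 - <<'E'
from h import *
o=r.get_obs(); print(o, r.tcp_to_tips)
for c in ['top','scene']:
    im,d,m,X=grab(c); save(c+'0',im); W=cloud(d,m,X)
    print(c,X.round(3).tolist(),m['fx'],d.min(),d.max())
    for n in ['warmer','seat','pot','cup_a','soap','dish','toggle_tip','comb','brush','organiser','rack']:
        for e in r.mark_of(c,n)[:5]:
            u=e['uv']; i=tuple(np.clip(np.round(u[::-1]).astype(int),0,[399,639])); print(c,n,round(e['confidence'],2),np.round(u).tolist(),W[i].round(3).tolist(), onplane(u,0,m,X).round(3).tolist())
E
```

```text
pics
{'clock': 0.0, 'joints': array([ 1.16493944,  0.47781156,  0.02232468,  1.55647107, -0.01149816,
        1.10927211, -0.08312361]), 'qvel': array([-0.00027895, -0.00236814,  0.00020057, -0.00046137, -0.00190198,
       -0.00034597, -0.00082259]), 'tau': array([ 6.71536854e-04, -5.96447217e+01,  1.60786673e+00, -2.81190258e+01,
        1.24000042e-02,  9.44174419e-03,  3.43869083e-06]), 'tcp_pos': array([ 0.19786084, -0.64476315,  0.24930942]), 'orientation': array([-3.10506787e+00, -4.65742681e-01,  6.30442164e-04]), 'contact_force': array([0.24376655, 0.09784731, 0.08089634]), 'moment': array([-0.02841048, -0.03702978,  0.02201929]), 'gripper_force': 0.0, 'grip_width': 0.0850904397531462} 0.019
top [[-0.007, -0.999, 0.053, 0.518], [-1.0, 0.007, 0.013, 0.008], [-0.013, -0.053, -0.998, 1.066], [0.0, 0.0, 0.0, 1.0]] 384.29161356220794 0.0 1.9024811
top warmer 0.71 [321.0, 177.0] [0.619, 0.017, 0.029] [0.621, 0.017, 0.0]
top seat 0.97 [304.0, 179.0] [0.612, 0.062, 0.051] [0.618, 0.063, 0.0]
top seat 0.63 [210.0, 146.0] [0.711, 0.326, 0.006] [0.713, 0.329, 0.0]
top pot 0.95 [266.0, 
[... 1787 characters left out ...]
0.005] [0.426, -0.21, 0.0]
scene dish 0.98 [262.0, 173.0] [0.44, -0.201, 0.008] [0.434, -0.205, 0.0]
scene toggle_tip 0.55 [304.0, 209.0] [0.614, -0.054, 0.091] [0.541, -0.072, 0.0]
scene comb 0.96 [486.0, 291.0] [0.709, 0.342, 0.003] [0.707, 0.343, 0.0]
scene comb 0.52 [404.0, 178.0] [0.435, 0.165, 0.035] [0.401, 0.169, 0.0]
scene comb 0.21 [352.0, 229.0] [0.622, 0.052, 0.05] [0.584, 0.051, 0.0]
scene brush 0.72 [178.0, 246.0] [0.701, -0.324, 0.023] [0.687, -0.336, 0.0]
scene brush 0.51 [437.0, 248.0] [0.625, 0.242, 0.018] [0.612, 0.246, 0.0]
scene brush 0.49 [377.0, 304.0] [0.779, 0.119, 0.022] [0.768, 0.119, 0.0]
scene organiser 0.94 [380.0, 306.0] [0.782, 0.125, 0.021] [0.77, 0.126, 0.0]
```

View pics/top0.png

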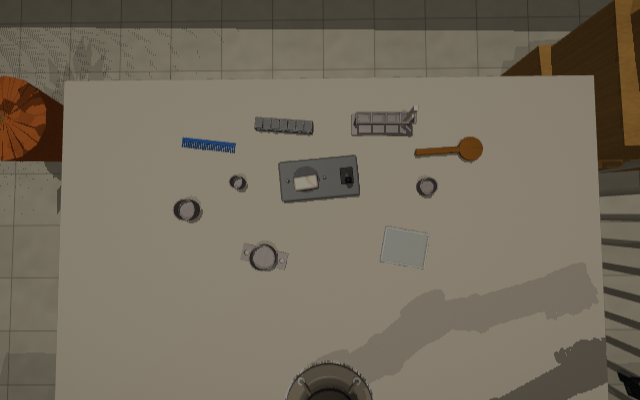

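```bash
cat >> h.py <<'E'
def circ(W,c,zlo,zhi,rad=0.045):
    """fit circle to the rim points (highest band) near c"""
    from scipy.optimize import least_squares
    m=(np.hypot(W[...,0]-c[0],W[...,1]-c[1])<rad)&(W[...,2]>zlo)&(W[...,2]<zhi)
    p=W[m][:,:2]
    if len(p)<8: return None
    s,_=0,0
    f=least_squares(lambda q:np.hypot(p[:,0]-q[0],p[:,1]-q[1])-q[2],[*p.mean(0),.025],loss='soft_l1',f_scale=.001)
    return f.x.round(4),len(p),round(float(np.median(W[m][:,2])),4)
E
python3 - <<'E'
from h import *
im,d,m,X=grab('top'); W=cloud(d,m,X); np.save('W0.npy',W)
for c in [(.605,.25),(.593,-.269),(.538,.38),(.41,.168)]: print(c,circ(W,c,.041,.053))
def rect(c,zlo,zhi,rad):
    k=(np.hypot(W[...,0]-c[0],W[...,1]-c[1])<rad)&(W[...,2]>zlo)&(W[...,2]<zhi)
    (x,y),(a,b),t=cv2.minAreaRect((W[k][:,:2]*1000).astype(np.float32)); print(c,k.sum(),np.round([x,y,a,b,t],1))
rect((.619,.017),.024,.035,.14); rect((.61,.062),.046,.058,.05); rect((.422,-.21),.012,.03,.08);rect((.422,-.21),.002,.03,.08); rect((.41,.168),.003,.009,.08); rect((.61,-.054),.07,.1,.04)
rect((.767,.126),.015,.035,.1);rect((.69,-.335),.01,.035,.12);rect((.71,.33),.0025,.01,.1)
E
```

```text
(0.605, 0.25) (array([0.6089, 0.2454, 0.0169]), 52, 0.0469)
(0.593, -0.269) (array([ 0.5938, -0.2678,  0.0224]), 72, 0.0471)
(0.538, 0.38) (array([0.5355, 0.3831, 0.0279]), 96, 0.0462)
(0.41, 0.168) (array([0.4058, 0.1755, 0.0335]), 86, 0.0449)
(0.619, 0.017) 2623 [659.8  27.  192.8 214.2   5. ]
(0.61, 0.062) 305 [605.2  58.3  35.4  63.7   7.9]
(0.422, -0.21) 252 [ 428.6 -208.7  120.8   95.2   79.6]
(0.422, -0.21) 1455 [ 421.7 -209.6  152.7  153.2   71.1]
(0.41, 0.168) 334 [409.5 172.4 148.4 146.5  50.8]
(0.61, -0.054) 39 [607.9 -52.6  14.5  16.3  44.6]
(0.767, 0.126) 731 [767.  120.  160.2  36.   85.5]
(0.69, -0.335) 900 [ 655.6 -335.7  121.1  190.3   12.9]
(0.71, 0.33) 565 [709.5 331.5 195.  189.6  24.3]
```

The top view shows the dish at (404,248), the pot at (264,257), the warmer at (319,179) with the soap on it, and cups at (187,210), (427,187) and (238,183). By radius these are a, b and c. I see no fourth cup yet, so I'll refine the poses and check the scene view.

```bash
cat >> h.py <<'E'
def rect(W,c,zlo,zhi,hx,hy=None,yaw=0):
    hy=hy or hx; cs,sn=np.cos(yaw),np.sin(yaw); dx,dy=W[...,0]-c[0],W[...,1]-c[1]
    k=(abs(cs*dx+sn*dy)<hx)&(abs(-sn*dx+cs*dy)<hy)&(W[...,2]>zlo)&(W[...,2]<zhi)
    p=W[k][:,:2]; b=cv2.boxPoints(cv2.minAreaRect((p*1000).astype(np.float32)))/1000
    e=[b[1]-b[0],b[2]-b[1]]; e.sort(key=np.linalg.norm); l=e[1]*np.sign(e[1][1])
    return b.mean(0).round(4),np.degrees(np.arctan2(-l[0],l[1])).round(2),np.linalg.norm(e,axis=1).round(4),len(p)  # centre, yaw of long(y) axis, sizes
def plan(pos,yaw):
    """shift/turn (normalised) from the current pose to tool-down at pos, tool y axis (closing) at world angle yaw+90 i.e. yaw=0 -> along y"""
    o=r.get_obs(); A=R.from_rotvec(o['orientation']); best=None
    for h in (0,180):
        B=R.from_euler('z',yaw+h,degrees=True)*R.from_rotvec([np.pi,0,0])
        t=(A.inv()*B).as_rotvec()
        if best is None or np.linalg.norm(t)<np.linalg.norm(best): best=t
    s=A.inv().apply(np.array(pos)-o['tcp_pos'])
    print('tcp',o['tcp_pos'].round(4),'q',o['joints'].round(2),'shift',(s/.25).round(4).tolist(),'turn',(best/(np.pi/2)).round(4).tolist(),'rows',round(max(np.linalg.norm(s)/.05,np.degrees(np.linalg.norm(best))/8.59),1))
    print('  world axes in tool/250mm: z+10mm=',(A.inv().apply([0,0,.01])/.25).round(4).tolist())
E
python3 - <<'E'
from h import *
W=np.load('W0.npy')
yw=np.radians(4)
print('warmer',rect(W,(.619,.02),.02,.036,.075,.125,yw))
print('soap',rect(W,(.606,.058),.044,.058,.03,.045,yw))
print('dish',rect(W,(.422,-.21),.01,.03,.08,.09))
print('dishlow',rect(W,(.422,-.21),.006,.03,.08,.09))
print('pot',rect(W,(.408,.172),.003,.010,.05,.085,-.1))
for e in [(.619,.017)]:
    k=(abs(W[...,0]-.615)<.05)&(abs(W[...,1]-.02)<.11)&(W[...,2]>.034); 
    p=W[k]; p=p[abs(p[:,1]-.058)>.034]; print(p.round(3)[:60].tolist())
# anything else above table
k=(W[...,2]>.02)&(W[...,0]>.2)&(W[...,0]<.95)&(abs(W[...,1])<.7)
n,l,s,c=cv2.connectedComponentsWithStats(k.astype(np.uint8))
for i in range(1,n): print(s[i].tolist(),np.nanmean(W[l==i],0).round(3))
k=(abs(W[...,0]-.2)<.12)&(abs(W[...,1]+.64)<.12)&(W[...,2]>.15); print('fingers',k.sum())
im,d,m,X=grab('scene'); V=cloud(d,m,X)
k=(abs(V[...,0]-.2)<.12)&(abs(V[...,1]+.64)<.12)&(V[...,2]>.15); print('fing scene',k.sum(), V[k][:,2].min() if k.any() else 0)
plan((.606,.058,.15),98)
E
```

```text
warmer (array([0.6184, 0.0234], dtype=float32), np.float32(5.11), array([0.1101, 0.2152], dtype=float32), 2654)
soap (array([0.6055, 0.0585], dtype=float32), np.float32(7.26), array([0.0359, 0.0638], dtype=float32), 314)
dish (array([ 0.4286, -0.2086], dtype=float32), np.float32(-10.37), array([0.0952, 0.1208], dtype=float32), 276)
dishlow (array([ 0.4181, -0.2067], dtype=float32), np.float32(-10.37), array([0.1167, 0.1208], dtype=float32), 422)
pot (array([0.4082, 0.1755], dtype=float32), np.float32(-4.76), array([0.0982, 0.1633], dtype=float32), 323)
[[0.665, -0.008, 0.035], [0.649, 0.095, 0.034], [0.648, -0.059, 0.037], [0.648, -0.062, 0.036], [0.645, -0.035, 0.038], [0.645, -0.037, 0.038], [0.645, -0.04, 0.037], [0.645, -0.043, 0.037], [0.645, -0.045, 0.038], [0.645, -0.048, 0.037], [0.645, -0.051, 0.04], [0.645, -0.054, 0.037], [0.645, -0.056, 0.04], [0.645, -0.059, 0.04], [0.645, -0.061, 0.04], [0.645, -0.064, 0.04], [0.642, -0.035, 0.039], [0.642, -0.037, 0.04], [0.642, -0.04, 0.036], [0.643, -0.043, 0.035], [0.642, -0.045, 0.039], [0.642, -0.048, 0.037], [0.642, -0.051, 0.037
[... 1852 characters left out ...]
 1] [ 0.429 -0.149  0.021]
[427, 247, 1, 1, 1] [ 0.428 -0.268  0.02 ]
[382, 251, 1, 1, 1] [ 0.419 -0.146  0.022]
[381, 257, 1, 2, 2] [ 0.401 -0.143  0.021]
[425, 259, 1, 1, 1] [ 0.396 -0.262  0.02 ]
[386, 261, 1, 1, 1] [ 0.392 -0.157  0.021]
[388, 261, 1, 1, 1] [ 0.392 -0.162  0.021]
[399, 263, 1, 1, 1] [ 0.386 -0.192  0.021]
[406, 264, 1, 1, 1] [ 0.383 -0.21   0.021]
[424, 265, 1, 1, 1] [ 0.381 -0.258  0.021]
[419, 266, 1, 1, 1] [ 0.378 -0.245  0.021]
fingers 395
fing scene 947 0.24637291109067017
tcp [ 0.1981 -0.6453  0.2503] q [ 1.16  0.48  0.02  1.56 -0.01  1.11 -0.08] shift [2.3852, -2.2107, 0.4014] turn [0.0, 0.0, -0.8993] rows 16.4
  world axes in tool/250mm: z+10mm= [0.0, 0.0, -0.04]
```

View pics/scene0.png

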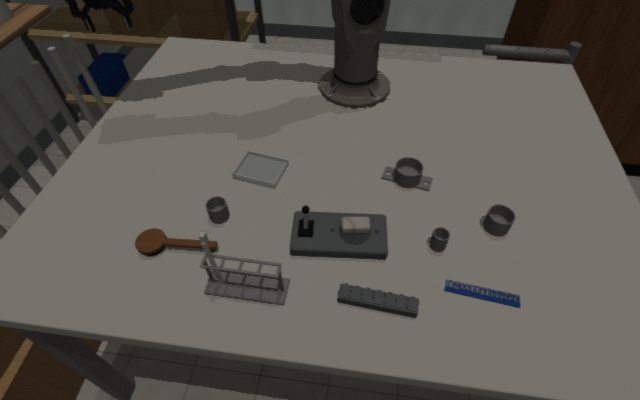

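The scene view confirms three cups: a (500,220), b (217,210) and c (440,239). It also shows the dish at (261,170), the soap on the warmer at (355,226) and the toggle at (305,215). There is no cup_d. Fingertips stand about 5 mm ahead of the TCP when open. I'll start moving.

Request:
servo_tool --commands '[[[1,-0.92,0],[0,0,-0.9]],[[1,-0.92,0],[0,0,-0.9]],[[1,-0.92,0],[0,0,-0.9]],[[1,-0.92,0],[0,0,-0.9]],[[1,-0.92,0],[0,0,-0.9]],[[1,-0.92,0],[0,0,-0.9]],[[1,-0.92,0],[0,0,-0.9]],[[1,-0.92,0],[0,0,-0.9]],[[1,-0.92,0],[0,0,-0.9]],[[1,-0.92,0],[0,0,-0.9]],[[1,-0.92,0],[0,0,-0.9]],[[1,-0.92,0],[0,0,-0.9]],[[1,-0.92,0],[0,0,-0.9]]]' --claw 0 --squeeze 40

```text
clock: 2.6
tcp_pos: [0.3695, -0.3522, 0.2503]
orientation: [2.062, 2.37, -0.0]
contact_force: [1.0, 1.2, 0.0]
grip_width: 0.0849
gripper_force: 0.0
```

```bash
python3 - <<'E'
from h import *
plan((.6055,.0585,.15),97.3)
print(R.from_rotvec(r.get_obs()['orientation']).as_matrix().round(3).tolist())
E
```

```text
tcp [ 0.3695 -0.3522  0.2503] q [ 0.96  0.23 -0.37  1.92  0.1   1.    0.68] shift [1.4959, 1.1625, 0.4013] turn [0.0, 0.0, 0.0075] rows 9.7
  world axes in tool/250mm: z+10mm= [-0.0, 0.0, -0.04]
[[-0.139, 0.99, 0.0], [0.99, 0.139, -0.0], [-0.0, 0.0, -1.0]]
```

Request:
servo_tool --commands '[[[1,0.78,0],[0,0,0.0075]],[[1,0.78,0],[0,0,0.0075]],[[1,0.78,0],[0,0,0.0075]],[[1,0.78,0],[0,0,0.0075]],[[1,0.78,0],[0,0,0.0075]],[[1,0.78,0],[0,0,0.0075]],[[1,0.78,0],[0,0,0.0075]],[[1,0.78,0],[0,0,0.0075]],[[1,0.78,0],[0,0,0.0075]]]'

```text
clock: 3.5
tcp_pos: [0.5273, -0.0777, 0.25]
orientation: [-2.074, -2.359, 0.001]
contact_force: [0.2, -0.7, -0.3]
grip_width: 0.0854
gripper_force: 0.0
```

```bash
python3 - <<'E'
from h import *
plan((.6055,.0585,.15),97.3)
print(R.from_rotvec(r.get_obs()['orientation']).as_matrix().round(3).tolist())
im,d,m,X=grab('wrist'); print(X.round(3).tolist()); save('w1',im); W=cloud(d,m,X)
print('soap',rect(W,(.6055,.0585),.044,.058,.03,.045,.09))
for n in ('soap','warmer','seat'):
  for e in r.mark_of('wrist',n): print(n,e,onplane(e['uv'],.03,m,X).round(4))
im,d,m,X=grab('scene'); V=cloud(d,m,X)
o=r.get_obs()['tcp_pos']
k=(np.hypot(V[...,0]-o[0],V[...,1]-o[1])<.08)&(V[...,2]>.15); print('tips', np.sort(V[k][:,2])[[0,2,5,10,20]]-o[2])
E
```

```text
tcp [ 0.5273 -0.0777  0.25  ] q [ 0.48  0.29 -0.54  1.86  0.18  1.03 -0.  ] shift [0.5002, 0.3802, 0.3997] turn [-0.0005, 0.0002, 0.0007] rows 3.7
  world axes in tool/250mm: z+10mm= [-0.0, -0.0, -0.04]
[[-0.128, 0.992, -0.001], [0.992, 0.128, -0.0], [-0.0, -0.001, -1.0]]
[[0.992, 0.123, 0.038, 0.516], [0.129, -0.945, -0.302, 0.0], [-0.001, 0.304, -0.953, 0.373], [0.0, 0.0, 0.0, 1.0]]
soap (array([0.603, 0.055], dtype=float32), np.float32(7.9), array([0.0368, 0.0539], dtype=float32), 2778)
soap {'uv': [416.9, 33.4], 'confidence': 0.87} [0.6004 0.0575 0.03  ]
warmer {'uv': [418.4, 77.8], 'confidence': 0.97} [0.6101 0.02   0.03  ]
tips [-0.00406868 -0.00399585 -0.0036626  -0.00120048  0.00358218]
```

Request:
servo_tool --commands '[[[0.5,0.38,0.1],[0,0,0]],[[0.5,0.38,0.1],[0,0,0]],[[0.5,0.38,0.1],[0,0,0]],[[0.5,0.38,0.1],[0,0,0]],[[0.5,0.38,0.1],[0,0,0]],[[0.5,0.38,0.3],[0,0,0]],[[0.5,0.38,0.45],[0,0,0]],[[0.5,0.38,0.55],[0,0,0]],[[0.5,0.38,0.65],[0,0,0]],[[0.5,0.38,0.72],[0,0,0]],[[0.5,0.38,0.77],[0,0,0]],[[0.5,0.38,0.8],[0,0,0]],[[0.5,0.38,0.8],[0,0,0]],[[0.5,0.38,0.8],[0,0,0]],[[0.5,0.38,0.8],[0,0,0]]]'

```text
clock: 5.25
tcp_pos: [0.6065, 0.0591, 0.0513]
orientation: [2.073, 2.359, 0.002]
contact_force: [0.4, -0.2, 0.6]
grip_width: 0.0852
gripper_force: 0.0
```

Request:
servo_tool --commands '[[[0,0,0],[0,0,0]],[[0,0,0],[0,0,0]],[[0,0,0],[0,0,0]],[[0,0,0],[0,0,0]],[[0,0,0],[0,0,0]],[[0,0,0],[0,0,0]],[[0,0,0],[0,0,0]],[[0,0,0],[0,0,0]]]' --claw 1 --squeeze 40

```text
clock: 6.05
tcp_pos: [0.606, 0.0591, 0.0506]
orientation: [2.073, 2.36, 0.001]
contact_force: [-0.5, -0.5, 4.7]
grip_width: 0.035
gripper_force: 42.0
```

```bash
python3 - <<'E'
from h import *
plan((.428,-.2086,.15),97.3)
plan((.428,-.2086,.15),-10.4+90)
im,d,m,X=grab('scene'); V=cloud(d,m,X); save('s1',im[130:330,200:520])
o=r.get_obs()['tcp_pos']
E
```

```text
tcp [0.606  0.0591 0.0506] q [ 0.15  0.66 -0.47  1.83  0.42  0.75 -0.42] shift [-0.9702, -0.8436, -0.398] turn [0.0004, 0.0, 0.001] rows 6.7
  world axes in tool/250mm: z+10mm= [-0.0, 0.0, -0.04]
tcp [0.606  0.0591 0.0506] q [ 0.15  0.66 -0.47  1.83  0.42  0.75 -0.42] shift [-0.9702, -0.8436, -0.398] turn [0.0004, -0.0, 0.1976] rows 6.7
  world axes in tool/250mm: z+10mm= [-0.0, 0.0, -0.04]
```

View pics/s1.png

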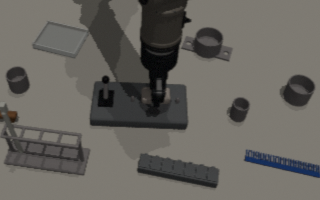

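Request:
servo_tool --commands '[[[0,0,-0.15],[0,0,0]],[[0,0,-0.3],[0,0,0]],[[0,0,-0.4],[0,0,0]],[[0,0,-0.4],[0,0,0]],[[-0.97,-0.844,-0.4],[0,0,0.198]],[[-0.97,-0.844,-0.4],[0,0,0.198]],[[-0.97,-0.844,-0.4],[0,0,0.198]],[[-0.97,-0.844,-0.4],[0,0,0.198]],[[-0.97,-0.844,-0.4],[0,0,0.198]],[[-0.97,-0.844,-0.4],[0,0,0.198]],[[-0.97,-0.844,-0.4],[0,0,0.198]],[[-0.97,-0.844,-0.4],[0,0,0.198]],[[-0.97,-0.844,-0.4],[0,0,0.198]],[[-0.97,-0.844,-0.4],[0,0,0.198]],[[-0.97,-0.844,-0.25],[0,0,0.198]],[[-0.97,-0.844,-0.12],[0,0,0.198]],[[-0.97,-0.844,-0.12],[0,0,0.198]],[[-0.97,-0.844,-0.12],[0,0,0.198]]]'

```text
clock: 7.9
tcp_pos: [0.4282, -0.2074, 0.0803]
orientation: [-2.411, -2.012, -0.0]
contact_force: [0.1, 0.8, -0.0]
grip_width: 0.0353
gripper_force: 41.2
```

```bash
python3 - <<'E'
from h import *
plan((.428,-.2086,.028),-10.4+90)
im,d,m,X=grab('wrist'); save('w2',im)
im,d,m,X=grab('top'); W=cloud(d,m,X); print('warmer',rect(W,(.619,.02),.02,.036,.075,.125,.09))
for n,c in dict(a=(.536,.383),b=(.594,-.268),c=(.609,.245),pot=(.406,.1755)).items(): print(n,circ(W,c,.041,.053,.06))
E
```

```text
tcp [ 0.4282 -0.2074  0.0803] q [ 0.65  0.44 -0.39  2.14  0.28  0.62 -0.12] shift [-0.0052, 0.0005, 0.2093] turn [-0.0007, -0.0006, 0.0011] rows 1.0
  world axes in tool/250mm: z+10mm= [0.0, -0.0, -0.04]
warmer (array([0.6186, 0.0233], dtype=float32), np.float32(5.02), array([0.1101, 0.215 ], dtype=float32), 2975)
a (array([0.5354, 0.3831, 0.0279]), 93, 0.0471)
b (array([ 0.5935, -0.268 ,  0.0225]), 72, 0.0465)
c (array([0.6089, 0.2455, 0.0169]), 50, 0.0467)
pot (array([0.4058, 0.1754, 0.0334]), 88, 0.0453)
```

View pics/w2.png

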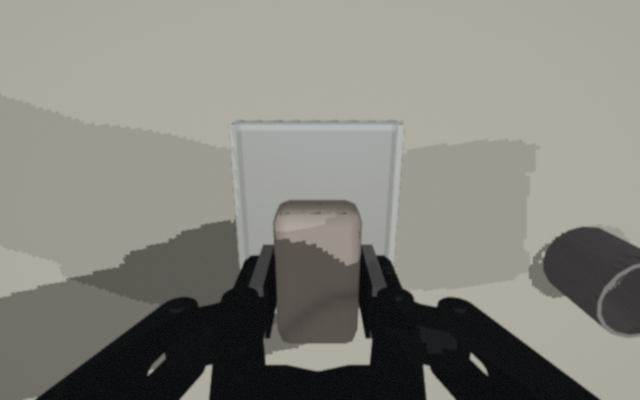

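The wrist view shows the soap level between the pads at (318,270), centred over the dish, whose edges are at columns 235 to 400. I'll lower it, release partly, and rise.

Request:
servo_tool --commands '[[[0,0,0.1],[0,0,0]],[[0,0,0.16],[0,0,0]],[[0,0,0.2],[0,0,0]],[[0,0,0.21],[0,0,0]],[[0,0,0.216],[0,0,0]],[[0,0,0.216],[0,0,0]],[[0,0,0.216],[0,0,0]]]'

```text
clock: 8.7
tcp_pos: [0.4281, -0.2089, 0.0269]
orientation: [2.414, 2.009, 0.001]
contact_force: [0.1, 0.5, -1.1]
grip_width: 0.0351
gripper_force: 41.4
```

Request:
servo_tool --commands '[[[0,0,0],[0,0,0]],[[0,0,0],[0,0,0]],[[0,0,0],[0,0,0]],[[0,0,0],[0,0,0]],[[0,0,-0.05],[0,0,0]],[[0,0,-0.1],[0,0,0]],[[0,0,-0.25],[0,0,0]],[[0,0,-0.4],[0,0,0]],[[0,0,-0.56],[0,0,0]],[[0,0,-0.7],[0,0,0]],[[0,0,-0.7],[0,0,0]],[[0,0,-0.7],[0,0,0]]]' --claw 0.45

```text
clock: 9.9
tcp_pos: [0.428, -0.2089, 0.2029]
orientation: [2.412, 2.008, 0.001]
contact_force: [-0.7, -0.4, -0.1]
grip_width: 0.0469
gripper_force: 0.0
```

```bash
python3 - <<'E'
from h import *
o=r.get_obs()['tcp_pos']
im,d,m,X=grab('scene'); V=cloud(d,m,X)
k=(np.hypot(V[...,0]-o[0],V[...,1]-o[1])<.08)&(V[...,2]>.12); print('tips', np.sort(V[k][:,2])[[0,2,5,10,20]]-o[2])
im,d,m,X=grab('wrist'); save('w3',im); W=cloud(d,m,X); k=(np.hypot(W[...,0]-.428,W[...,1]+.2086)<.015); print('soap top z',np.nanmedian(W[k][:,2]), 'soap', rect(W,(.428,-.2086),.019,.035,.04,.05,-.18))
plan((.406,.1755,.2),0)
m,X=T('top')
im,d,m,X=grab('top'); W=cloud(d,m,X); save('pottop',cv2.resize(im[230:285,230:300],None,fx=8,fy=8,interpolation=cv2.INTER_CUBIC))
u=[];
k=(abs(W[...,0]-.406)<.07)&(abs(W[...,1]-.1755)<.085)&(np.hypot(W[...,0]-.406,W[...,1]-.1755)>.040)
print('near-table z noise',np.nanstd(W[(abs(W[...,0]-.5)<.02)&(abs(W[...,1]-.17)<.03)][:,2]))
p=W[k&(W[...,2]>.0035)]; q=p[:,:2]-[.406,.1755]; q=q[abs(q[:,0])<.035]
print(len(q),np.degrees(np.arctan2(-q[:,0],q[:,1])*1).round()[:5]); c=np.cov(q.T); w,v=np.linalg.eigh(c); l=v[:,1]*np.sign(v[1,1]); print('pot yaw pca',np.degrees(np.arctan2(-l[0],l[1])))
E
```

```text
tips [-0.01544373 -0.01459312 -0.01393802 -0.01245904 -0.01038385]
soap top z 0.25964940429528593 soap (array([ 0.4272, -0.2074], dtype=float32), np.float32(-11.18), array([0.0357, 0.063 ], dtype=float32), 2586)
tcp [ 0.4269 -0.2084  0.2009] q [ 0.73  0.25 -0.47  2.04  0.14  0.88  0.  ] shift [1.4953, -0.3603, 0.0041] turn [-0.0006, 0.0005, 0.8841] rows 9.3
  world axes in tool/250mm: z+10mm= [0.0, -0.0, -0.04]
near-table z noise 0.0018480636977874468
209 [-25. -29. -31. -32. -33.]
pot yaw pca -10.576282589408649
```

View pics/w3.png

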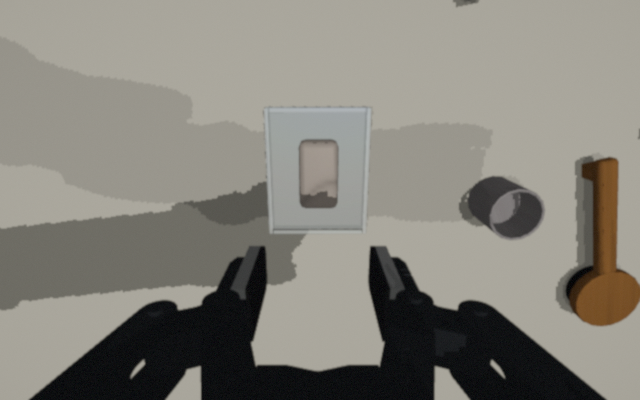

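View pics/pottop.png

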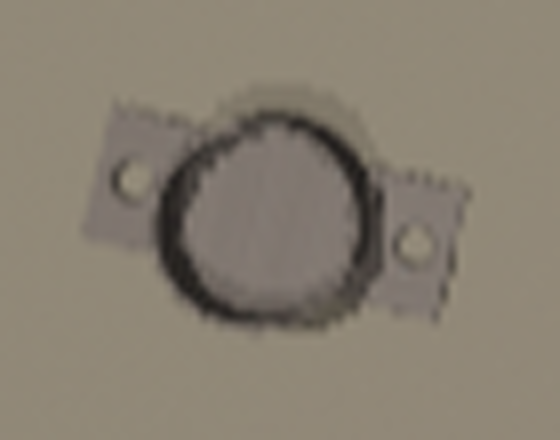

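The soap lies flat in the dish at (319,175), and the pot's holes show clearly. I'll go over the pot.

Request:
servo_tool --commands '[[[0.9,-0.2,0],[0,0,0]],[[0.9,-0.2,0],[0,0,0]],[[0.9,-0.2,0],[0,0,0]],[[0.9,-0.2,0],[0,0,0]],[[0.9,-0.2,0],[0,0,0]],[[0.9,-0.2,0],[0,0,0]]]' --claw 0

```text
clock: 10.65
tcp_pos: [0.4184, 0.0262, 0.2007]
orientation: [-2.405, -2.018, -0.0]
contact_force: [-0.6, -0.7, -0.3]
grip_width: 0.0858
gripper_force: 0.0
```

```bash
python3 - <<'E'
from h import *
m,X=T('top')
a,b=[onplane((230+(x+.5)/8-.5,230+(y+.5)/8-.5),.005,m,X) for x,y in((132,180),(415,244))]
print(a,b,np.linalg.norm(a-b),(a+b)/2,'yaw',np.degrees(np.arctan2(-(a-b)[0],(a-b)[1])))
plan((.4065,.1755,.2),-12.7+90)
E
```

```text
[0.41610021 0.22433827 0.005     ] [0.39377017 0.1269445  0.005     ] 0.09992085378778903 [0.40493519 0.17564139 0.005     ] yaw -12.913351735432292
tcp [0.4184 0.0262 0.2007] q [ 0.39  0.17 -0.65  2.15  0.13  0.86 -0.51] shift [0.58, -0.1502, 0.004] turn [-0.0011, -0.0009, 0.0303] rows 3.0
  world axes in tool/250mm: z+10mm= [0.0001, -0.0001, -0.04]
```

Request:
servo_tool --commands '[[[0.58,-0.154,0],[0,0,0.031]],[[0.58,-0.154,0],[0,0,0.031]],[[0.58,-0.154,0],[0,0,0.031]],[[0.58,-0.154,0],[0,0,0.031]],[[0.58,-0.154,0],[0,0,0.031]],[[0.58,-0.154,0],[0,0,0.031]]]'

```text
clock: 11.25
tcp_pos: [0.4075, 0.1693, 0.2005]
orientation: [-2.464, -1.948, 0.004]
contact_force: [-0.5, -0.5, -0.1]
grip_width: 0.0852
gripper_force: 0.0
```

```bash
cat >> h.py <<'E'
def wristfit(c,zlo,zhi,rad=.05,name=None):
    im,d,m,X=grab('wrist'); W=cloud(d,m,X)
    if name: save(name,im)
    return W,circ(W,c,zlo,zhi,rad)
E
python3 - <<'E'
from h import *
W,f=wristfit((.405,.1755),.040,.052,.05,'w4'); print(f)
t=np.array(T('top')[1]); im,d,m,X=grab('top'); print(circ(cloud(d,m,X),(.406,.1755),.041,.053,.06))
plan((.405,.1755,.025),-12.9+90)
E
```

```text
(array([0.4031, 0.1776, 0.0333]), 903, 0.0449)
(array([0.4058, 0.1753, 0.0334]), 47, 0.0454)
tcp [0.4078 0.1693 0.2008] q [ 0.12  0.23 -0.73  2.1   0.2   0.88 -0.96] shift [0.0225, -0.0163, 0.7032] turn [-0.0004, 0.0008, -0.0056] rows 3.5
  world axes in tool/250mm: z+10mm= [-0.0, -0.0, -0.04]
```

View pics/w4.png

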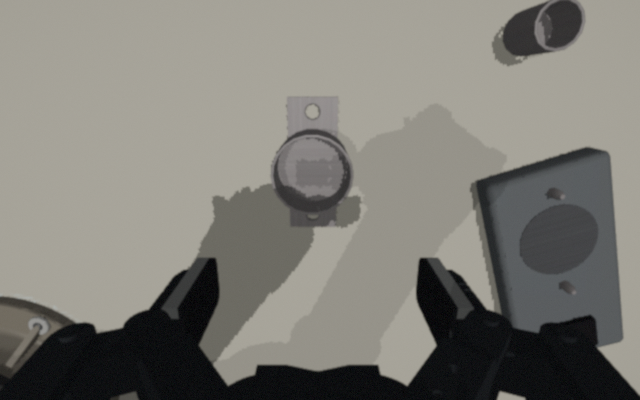

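The wrist view shows the pot at (313,170), the free seat and pegs at (556,194) and (568,287), and cup c at top right. I'll approach to z = 0.1 and check tracking.

Request:
servo_tool --commands '[[[0.027,-0.022,0.1],[0,0,-0.0056]],[[0.027,-0.022,0.2],[0,0,-0.0056]],[[0.027,-0.022,0.3],[0,0,-0.0056]],[[0.027,-0.022,0.4],[0,0,-0.0056]],[[0.027,-0.022,0.4],[0,0,-0.0056]],[[0.027,-0.022,0.4],[0,0,-0.0056]]]'

```text
clock: 11.95
tcp_pos: [0.4039, 0.1783, 0.1015]
orientation: [-2.455, -1.96, 0.002]
contact_force: [-0.1, 0.3, -0.3]
grip_width: 0.0853
gripper_force: 0.0
```

```bash
python3 - <<'E'
from h import *
W,f=wristfit((.405,.1755),.040,.052,.05,'w5'); print(f)
plan((.404,.177,.025),-12.9+90)
for e in r.mark_of('wrist','pot'): print(e,onplane(e['uv'],.0,*T('wrist')))
E
```

```text
(array([0.403 , 0.1778, 0.0333]), 2213, 0.0448)
tcp [0.4045 0.1788 0.1021] q [ 0.    0.4  -0.66  2.19  0.39  0.67 -1.15] shift [-0.0075, -0.0006, 0.3085] turn [0.0005, -0.0002, 0.0013] rows 1.5
  world axes in tool/250mm: z+10mm= [0.0, 0.0, -0.04]
{'uv': [317.6, 205.0], 'confidence': 0.76} [0.40362255 0.17851773 0.        ]
```

Request:
servo_tool --commands '[[[-0.004,-0.002,0.1],[0,0,0]],[[-0.004,-0.002,0.18],[0,0,0]],[[-0.004,-0.002,0.25],[0,0,0]],[[-0.004,-0.002,0.29],[0,0,0]],[[-0.004,-0.002,0.308],[0,0,0]],[[-0.004,-0.002,0.308],[0,0,0]],[[-0.004,-0.002,0.308],[0,0,0]]]'

```text
clock: 12.75
tcp_pos: [0.4037, 0.1785, 0.025]
orientation: [2.454, 1.961, 0.002]
contact_force: [0.4, -0.0, 1.5]
grip_width: 0.0855
gripper_force: 0.0
```

Request:
servo_tool --commands '[[[0,0,0],[0,0,0]],[[0,0,0],[0,0,0]],[[0,0,0],[0,0,0]],[[0,0,0],[0,0,0]],[[0,0,0],[0,0,0]],[[0,0,0],[0,0,0]]]' --claw 1 --squeeze 60

```text
clock: 13.35
tcp_pos: [0.4037, 0.1785, 0.0252]
orientation: [2.454, 1.961, 0.002]
contact_force: [-2.1, -0.9, 7.4]
grip_width: 0.0684
gripper_force: 66.2
```

```bash
python3 - <<'E'
from h import *
plan((.6153,.0583,.125),95.1)
plan((.4035,.1775,.125),77)
E
```

```text
tcp [0.4037 0.1785 0.0252] q [-0.11  0.53 -0.53  2.23  0.56  0.51 -1.3 ] shift [-0.2819, 0.932, -0.3979] turn [0.001, -0.0002, -0.1982] rows 5.3
  world axes in tool/250mm: z+10mm= [0.0, 0.0001, -0.04]
tcp [0.4037 0.1785 0.0252] q [-0.11  0.53 -0.53  2.23  0.56  0.51 -1.3 ] shift [-0.0037, 0.0005, -0.3991] turn [0.0009, -0.0004, 0.0029] rows 2.0
  world axes in tool/250mm: z+10mm= [0.0, 0.0001, -0.04]
```

Request:
servo_tool --commands '[[[0,0,-0.15],[0,0,0]],[[0,0,-0.3],[0,0,0]],[[0,0,-0.4],[0,0,0]],[[-0.282,0.932,-0.4],[0,0,-0.198]],[[-0.282,0.932,-0.4],[0,0,-0.198]],[[-0.282,0.932,-0.4],[0,0,-0.198]],[[-0.282,0.932,-0.4],[0,0,-0.198]],[[-0.282,0.932,-0.4],[0,0,-0.198]],[[-0.282,0.932,-0.4],[0,0,-0.198]],[[-0.282,0.932,-0.4],[0,0,-0.198]],[[-0.282,0.932,-0.4],[0,0,-0.198]],[[-0.282,0.932,-0.4],[0,0,-0.198]],[[-0.282,0.932,-0.4],[0,0,-0.198]],[[-0.282,0.932,-0.4],[0,0,-0.198]]]'

```text
clock: 14.75
tcp_pos: [0.6144, 0.0587, 0.1245]
orientation: [2.119, 2.319, -0.0]
contact_force: [0.9, 0.3, -1.9]
grip_width: 0.0682
gripper_force: 70.1
```

```bash
python3 - <<'E'
from h import *
plan((.6153,.0583,.085),95.1)
im,d,m,X=grab('wrist'); save('w6',im)
im2=cv2.imread('pics/w4.png')
# pegs from w4 (tool pose then)
o={'tcp_pos':np.array([.4078,.1693,.2008]),'orientation':np.array([-2.464,-1.948,.004])}
m,X4=T('wrist',o)
for uv in ((554,190),(566,285)): print('pegtop',onplane(uv,.044,m,X4).round(4))
E
```

```text
tcp [0.6144 0.0587 0.1245] q [ 0.28  0.61 -0.65  1.77  0.46  0.92 -0.48] shift [-0.0017, 0.0033, 0.1581] turn [0.0, 0.0001, 0.0007] rows 0.8
  world axes in tool/250mm: z+10mm= [-0.0, 0.0, -0.04]
pegtop [0.6016 0.1173 0.044 ]
pegtop [0.6102 0.0197 0.044 ]
```

View pics/w6.png

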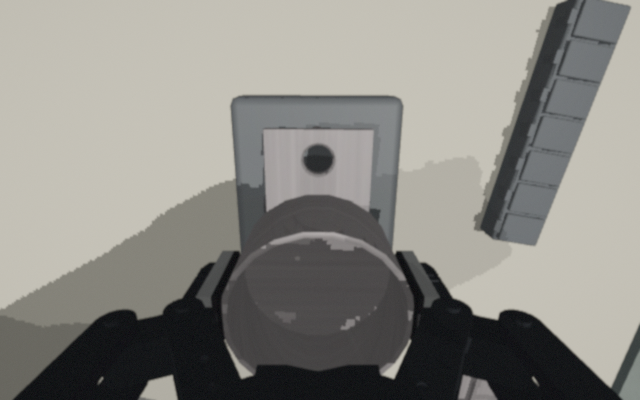

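The far hole is at (318,158), and the plate (cols 263–373) is centred on the warmer (cols 232–402). Now the fore-aft offset.

```bash
python3 - <<'E'
from h import *
im,d,m,X=grab('wrist'); W=cloud(d,m,X); o=r.get_obs()
yaw=np.radians(5.05); ex=np.array([np.cos(yaw),np.sin(yaw)]); ey=np.array([-np.sin(yaw),np.cos(yaw)])
c=np.array([.6154,.0583]) # seat by top
q=W[...,:2]-c; lx=q@ex; ly=q@ey; z=W[...,2]
k=(z>.022)&(z<.036)&(abs(lx)<.07)&(ly>.02)&(ly<.1)
print('warmer top: y max',np.percentile(ly[k],[98,99.5,100]).round(4),'x range',np.percentile(lx[k],[.3,1,99,99.7]).round(4), 'z',np.median(z[k]))
k=(z>.095)&(z<.112)&(abs(lx)<.03)&(ly>.03)&(ly<.08)
print('plate z',np.median(z[k]),'y max',np.percentile(ly[k],[98,99.5,100]).round(4),'x',np.percentile(lx[k],[.5,99.5]).round(4))
zp=np.median(z[k])
h=onplane((318.5,158.5),zp,m,X); print('hole in seat frame',(h[:2]-c)@ex,(h[:2]-c)@ey)
g=(im[...,0].astype(int)); sub=g[140:180,295:345]; th=sub<90; v,u=np.nonzero(th); print('dark centroid',u.mean()+295,v.mean()+140,len(u), sub.min(),sub.max())
print('tcp in seat frame',(o['tcp_pos'][:2]-c)@ex,(o['tcp_pos'][:2]-c)@ey, o['tcp_pos'])
imt,d,m,X=grab('top'); Wt=cloud(d,m,X); print(rect(Wt,(.619,.02),.02,.036,.075,.125,.09)); print('pot rim top',circ(Wt,(.615,.058),.138,.152,.05))
E
```

```text
warmer top: y max [0.0731 0.0737 0.0738] x range [-0.0571 -0.0559  0.0507  0.0518] z 0.029034343788743616
plate z 0.10336299769494779 y max [0.062  0.0621 0.0623] x [-0.0245  0.0211]
hole in seat frame -0.0014545949743922045 0.04950142661768203
dark centroid 318.1362229102167 159.04798761609908 646 37 175
tcp in seat frame -0.000687658150972522 0.00016497052046649067 [0.61470049 0.0584038  0.12446496]
(array([0.6185, 0.0233], dtype=float32), np.float32(5.04), array([0.1095, 0.2152], dtype=float32), 540)
pot rim top None
```

Request:
servo_tool --commands '[[[0.005,0,0.1],[0,0,0]],[[0.005,0,0.18],[0,0,0]],[[0.005,0,0.2],[0,0,0]],[[0.005,0,0.2],[0,0,0]],[[0.005,0,0.2],[0,0,0]]]'

```text
clock: 15.4
tcp_pos: [0.6154, 0.0597, 0.0752]
orientation: [2.12, 2.318, 0.002]
contact_force: [-0.9, 0.1, -2.6]
grip_width: 0.0678
gripper_force: 70.2
```

```bash
cat > m2.py <<'E'
from h import *
im,d,m,X=grab('wrist'); W=cloud(d,m,X); o=r.get_obs(); save('w7',im)
yaw=np.radians(5.05); ex=np.array([np.cos(yaw),np.sin(yaw)]); ey=np.array([-np.sin(yaw),np.cos(yaw)])
c=np.array([.6154,.0583]) # seat by top
q=W[...,:2]-c; lx=q@ex; ly=q@ey; z=W[...,2]
zp=o['tcp_pos'][2]-.0252+.004
k=(z>.022)&(z<.036)&(abs(lx)<.07)&(ly>.02)&(ly<.1)
print('warmer top: y max',np.percentile(ly[k],[98,99.5,100]).round(4),'x range',np.percentile(lx[k],[.3,1,99,99.7]).round(4), 'z',np.median(z[k]))
k=(abs(z-zp)<.006)&(abs(lx)<.03)&(ly>.03)&(ly<.08)
print('plate z',np.median(z[k]),'y max',np.percentile(ly[k],[98,99.5,100]).round(4),'x',np.percentile(lx[k],[.5,99.5]).round(4))
print('tcp in seat frame',(o['tcp_pos'][:2]-c)@ex,(o['tcp_pos'][:2]-c)@ey, o['tcp_pos'], o['contact_force'].round(1))
E
python3 m2.py
```

```text
warmer top: y max [0.0732 0.0736 0.0737] x range [-0.0566 -0.0554  0.0503  0.0516] z 0.02904503765752714
plate z 0.05406869083710125 y max [0.0631 0.0632 0.0634] x [-0.0235  0.0221]
tcp in seat frame 0.00029510110675149125 0.0013636367699536435 [0.61557392 0.05968432 0.07544759] [-0.1  0.8 -1.5]
```

View pics/w7.png

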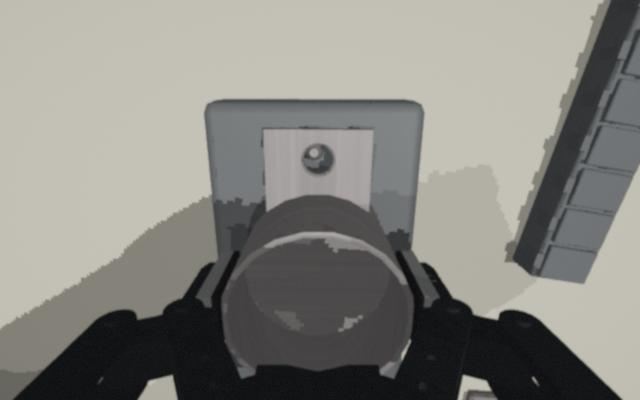

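```bash
python3 - <<'E'
from h import *
im=cv2.imread('pics/w7.png'); cv2.imwrite('pics/w7c.png',cv2.resize(im[135:185,290:350],None,fx=9,fy=9,interpolation=cv2.INTER_CUBIC))
m,X=T('wrist'); yaw=np.radians(5.05); ex=np.array([np.cos(yaw),np.sin(yaw)]); ey=np.array([-np.sin(yaw),np.cos(yaw)]); c=np.array([.6154,.0583])
for n,uv,z in (('hole',(318,158.5),.0545),('peg',(314,153),.044),('peg',(316,155),.044)): p=onplane(uv,z,m,X)[:2]-c; print(n,p@ex,p@ey)
p=onplane((318,158.5),.0545,m,X); print('px/mm', m['fx'],X[2,3])
E
```

```text
hole -0.000506359125977895 0.05062539072445225
peg -0.002296265432618196 0.0510176962175243
peg -0.0013836516506224917 0.05009570625792496
px/mm 341.8117857725723 0.19837098096824032
```

View pics/w7c.png

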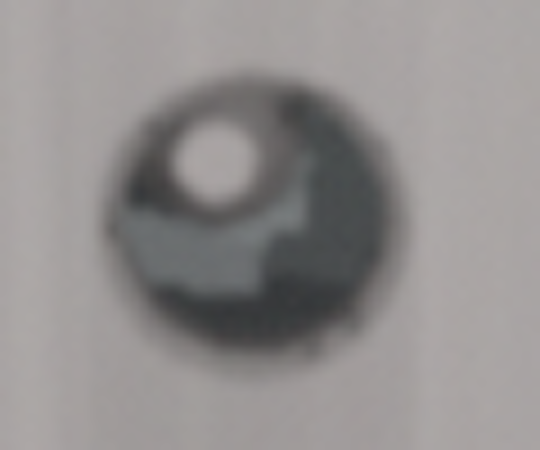

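Peg tip (313.9,152.8) against hole centre (318.5,159.7): the pot must go −2 mm in x and +1 mm in y. I'll shift, then lower.

Request:
servo_tool --commands '[[[0.004,-0.0075,0],[0,0,0]],[[0.004,-0.0075,0],[0,0,0]],[[0.004,-0.0075,0],[0,0,0]],[[0.004,-0.0075,0.02],[0,0,0]],[[0.004,-0.0075,0.03],[0,0,0]],[[0.004,-0.0075,0.04],[0,0,0]],[[0.004,-0.0075,0.05],[0,0,0]],[[0.004,-0.0075,0.06],[0,0,0]],[[0.004,-0.0075,0.07],[0,0,0]],[[0.004,-0.0075,0.076],[0,0,0]],[[0.004,-0.0075,0.08],[0,0,0]],[[0.004,-0.0075,0.08],[0,0,0]]]'

```text
clock: 16.65
tcp_pos: [0.6127, 0.0602, 0.0554]
orientation: [2.12, 2.318, -0.001]
contact_force: [-4.3, -2.4, 8.1]
grip_width: 0.0681
gripper_force: 71.2
```

```bash
python3 m2.py
```

```text
warmer top: y max [0.073  0.0737 0.0739] x range [-0.0559 -0.055   0.0497  0.0507] z 0.02944600484158519
plate z 0.03376614306378421 y max [0.0703 0.0715 0.0724] x [-0.0297  0.0297]
tcp in seat frame -0.002504896983181742 0.00214122507842719 [0.61271634 0.06021242 0.05536876] [-4.5 -1.9  7.3]
```

Request:
servo_tool --commands '[[[0,0,0],[0,0,0]],[[0,0,0],[0,0,0]],[[0,0,0],[0,0,0]],[[0,0,0],[0,0,0]],[[0,0,-0.05],[0,0,0]],[[0,0,-0.15],[0,0,0]],[[0,0,-0.3],[0,0,0]],[[0,0,-0.5],[0,0,0]],[[0,0,-0.65],[0,0,0]],[[0,0,-0.65],[0,0,0]],[[0,0,-0.65],[0,0,0]]]' --claw 0

```text
clock: 17.8
tcp_pos: [0.6133, 0.0603, 0.2185]
orientation: [2.119, 2.316, 0.003]
contact_force: [0.4, 1.0, 0.2]
grip_width: 0.0859
gripper_force: 0.0
```

```bash
python3 - <<'E'
from h import *
W,f=wristfit((.613,.06),.070,.083,.05,'w8'); print('pot rim wrist',f)
W,f2=wristfit((.613,.06),.066,.083,.05)
for ang in range(0,360,45):
    a=np.radians(ang); k=(np.hypot(W[...,0]-f[0][0]-.034*np.cos(a),W[...,1]-f[0][1]-.034*np.sin(a))<.006)&(W[...,2]>.066); print(ang,k.sum(),np.median(W[k][:,2]).round(4) if k.any() else '')
im,d,m,X=grab('top'); Wt=cloud(d,m,X); print('top pot',circ(Wt,(.613,.06),.07,.083,.06))
for n,c in dict(a=(.536,.383),b=(.594,-.268),c=(.609,.245)).items(): print(n,circ(Wt,c,.041,.053,.06))
plan((.5354,.3831,.2),95)
E
```

```text
pot rim wrist (array([0.6118, 0.0596, 0.0333]), 1014, 0.0749)
0 58 0.0746
45 2084 0.2812
90 71 0.0746
135 64 0.0749
180 56 0.0749
225 79 0.0742
270 94 0.0727
315 82 0.0743
top pot None
a (array([0.5355, 0.3829, 0.0281]), 99, 0.0465)
b (array([ 0.5937, -0.268 ,  0.0225]), 71, 0.0468)
c (array([0.6089, 0.2451, 0.0169]), 54, 0.0474)
tcp [0.6119 0.0598 0.2155] q [ 0.32  0.51 -0.71  1.7   0.37  1.07 -0.42] shift [1.3152, -0.1898, 0.0622] turn [-0.0016, 0.0002, 0.0011] rows 6.7
  world axes in tool/250mm: z+10mm= [-0.0, -0.0001, -0.04]
```

View pics/w8.png

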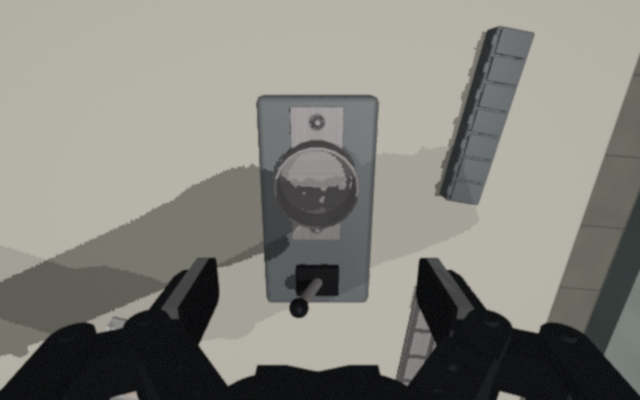

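The pot is down over both pegs, at (317,122) and (316,228), and its rim is level at 0.075. Next is cup a.

Request:
servo_tool --commands '[[[0.9,-0.13,0],[0,0,0]],[[0.9,-0.13,0],[0,0,0]],[[0.9,-0.13,0],[0,0,0]],[[0.9,-0.13,0],[0,0,0]],[[0.9,-0.13,0],[0,0,0]],[[0.9,-0.13,0],[0,0,0]],[[0.9,-0.13,0],[0,0,0]],[[0.9,-0.13,0],[0,0,0]]]'

```text
clock: 18.75
tcp_pos: [0.5609, 0.2794, 0.2157]
orientation: [2.123, 2.316, -0.003]
contact_force: [-0.1, -0.5, 0.3]
grip_width: 0.0855
gripper_force: 0.0
```

```bash
python3 - <<'E'
from h import *
W,f=wristfit((.5355,.3829),.040,.054,.05); print('cup a wrist',f)
plan((.5355,.3829,.049),95)
E
```

```text
cup a wrist (array([0.5326, 0.3851, 0.0277]), 943, 0.0469)
tcp [0.5611 0.2793 0.216 ] q [-0.03  0.53 -0.73  1.67  0.4   1.09 -0.8 ] shift [0.4228, -0.0657, 0.6672] turn [-0.0006, 0.001, -0.0006] rows 4.0
  world axes in tool/250mm: z+10mm= [-0.0001, -0.0, -0.04]
```

Request:
servo_tool --commands '[[[0.432,-0.071,0.1],[0,0,0]],[[0.432,-0.071,0.1],[0,0,0]],[[0.432,-0.071,0.1],[0,0,0]],[[0.432,-0.071,0.2],[0,0,0]],[[0.432,-0.071,0.35],[0,0,0]],[[0.432,-0.071,0.45],[0,0,0]],[[0.432,-0.071,0.55],[0,0,0]],[[0.432,-0.071,0.62],[0,0,0]],[[0.432,-0.071,0.65],[0,0,0]],[[0.432,-0.071,0.667],[0,0,0]],[[0.432,-0.071,0.667],[0,0,0]],[[0.432,-0.071,0.667],[0,0,0]]]'

```text
clock: 20.0
tcp_pos: [0.5337, 0.3879, 0.0512]
orientation: [2.12, 2.318, 0.003]
contact_force: [0.1, -0.6, -0.2]
grip_width: 0.0857
gripper_force: 0.0
```

Request:
servo_tool --commands '[[[0,0,0],[0,0,0]],[[0,0,0],[0,0,0]],[[0,0,0],[0,0,0]],[[0,0,0],[0,0,0]],[[0,0,0],[0,0,0]],[[0,0,0],[0,0,0]],[[0,0,0],[0,0,0]]]' --claw 1 --squeeze 60

```text
clock: 20.7
tcp_pos: [0.5337, 0.3881, 0.0515]
orientation: [2.12, 2.318, 0.003]
contact_force: [-0.4, -1.0, 5.3]
grip_width: 0.0559
gripper_force: 66.9
```

```bash
python3 - <<'E'
from h import *
plan((.6127,.0602,.15),95)
E
```

```text
tcp [0.5337 0.3881 0.0515] q [-0.29  0.77 -0.63  1.7   0.57  0.87 -1.07] shift [-1.334, 0.1989, -0.3947] turn [0.0011, -0.0005, 0.0011] rows 7.0
  world axes in tool/250mm: z+10mm= [0.0, 0.0001, -0.04]
```

Request:
servo_tool --commands '[[[0,0,-0.1],[0,0,0]],[[0,0,-0.25],[0,0,0]],[[0,0,-0.4],[0,0,0]],[[-0.3,0.04,-0.4],[0,0,0]],[[-0.5,0.07,-0.4],[0,0,0]],[[-0.7,0.1,-0.4],[0,0,0]],[[-0.9,0.13,-0.4],[0,0,0]],[[-1,0.15,-0.4],[0,0,0]],[[-1,0.15,-0.4],[0,0,0]],[[-1,0.15,-0.4],[0,0,0]]]'

```text
clock: 21.7
tcp_pos: [0.5933, 0.1394, 0.15]
orientation: [2.125, 2.313, -0.001]
contact_force: [0.2, 1.2, -1.6]
grip_width: 0.0559
gripper_force: 67.6
```

```bash
cat > m3.py <<'E'
# relative fit of the held cup and of the target rim, both in the wrist frame
from h import *
import sys
cupz=float(sys.argv[1])  # tcp z minus cup underside
im,d,m,X=grab('wrist'); W=cloud(d,m,X); o=r.get_obs(); t=o['tcp_pos']; save(sys.argv[2],im)
z=t[2]-cupz+.048
print('held rim',circ(W,t,z-.006,z+.006,.036),'expected z',z,'tcp',t.round(4),'w',o['grip_width'],'F',o['contact_force'].round(1))
if len(sys.argv)>3: zr=float(sys.argv[3]); print('target rim',circ(W,(.6118,.0596),zr-.005,zr+.005,.042))
E
python3 m3.py .0515 w9 .075; python3 -c "
from h import *
plan((.6127,.0602,.15),95)"
```

```text
held rim (array([0.5923, 0.1381, 0.028 ]), 4233, 0.1453) expected z 0.1467350724839021 tcp [0.5926 0.1419 0.1502] w 0.05579689890766584 F [-0.2  0.4 -0.5]
target rim (array([0.6118, 0.0599, 0.0332]), 907, 0.0743)
tcp [0.5926 0.1419 0.1502] q [ 0.18  0.58 -0.7   1.77  0.45  0.96 -0.62] shift [-0.3325, 0.0512, 0.0007] turn [0.0001, -0.0004, 0.0006] rows 1.7
  world axes in tool/250mm: z+10mm= [0.0, 0.0, -0.04]
```

View pics/w9.png

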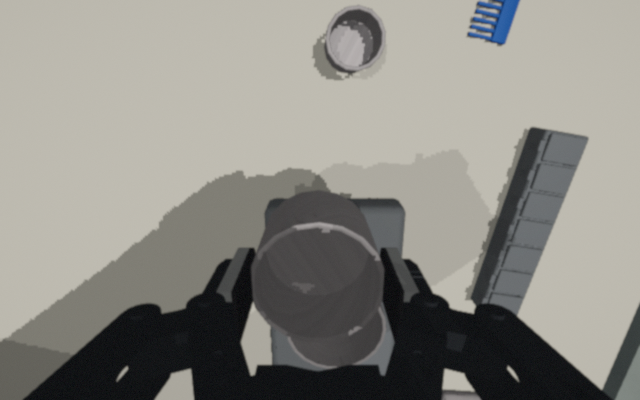

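Request:
servo_tool --commands '[[[-0.15,0.025,0],[0,0,0]],[[-0.25,0.04,0],[0,0,0]],[[-0.318,0.0505,0],[0,0,0]],[[-0.318,0.0505,0],[0,0,0]],[[-0.318,0.0505,0],[0,0,0]],[[-0.318,0.0505,0.04],[0,0,0]],[[-0.318,0.0505,0.07],[0,0,0]],[[-0.318,0.0505,0.07],[0,0,0]],[[-0.318,0.0505,0.07],[0,0,0]]]'

```text
clock: 22.65
tcp_pos: [0.612, 0.0643, 0.132]
orientation: [-2.119, -2.318, 0.001]
contact_force: [1.0, -0.4, -0.3]
grip_width: 0.0557
gripper_force: 67.6
```

```bash
python3 m3.py .0515 w10 .075
```

```text
held rim (array([0.6111, 0.063 , 0.028 ]), 4140, 0.1274) expected z 0.12890323820471578 tcp [0.6122 0.0642 0.1324] w 0.05610816416830134 F [ 0.3 -0.5 -0.8]
target rim (array([0.6117, 0.0598, 0.0333]), 1028, 0.075)
```

View pics/w10.png

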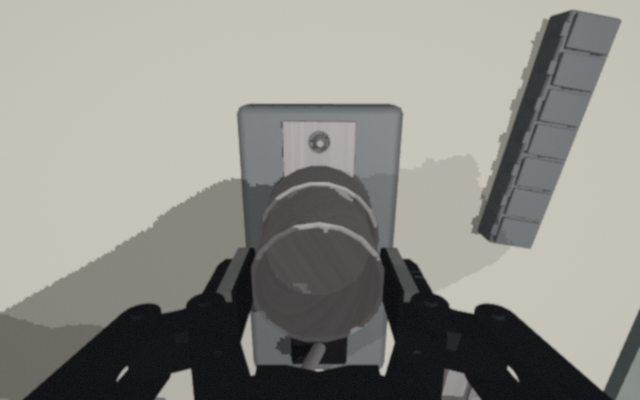

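The cup is held upright with its rim at (318,282). The pot's near rim shows at row 190, and the offset is only 3 mm. I'll correct it and lower.

Request:
servo_tool --commands '[[[-0.013,0.001,0],[0,0,0]],[[-0.013,0.001,0],[0,0,0]],[[-0.013,0.001,0],[0,0,0]],[[-0.013,0.001,0.03],[0,0,0]],[[-0.013,0.001,0.05],[0,0,0]],[[-0.013,0.001,0.07],[0,0,0]],[[-0.013,0.001,0.09],[0,0,0]],[[-0.013,0.001,0.11],[0,0,0]],[[-0.013,0.001,0.125],[0,0,0]],[[-0.013,0.001,0.135],[0,0,0]],[[-0.013,0.001,0.142],[0,0,0]],[[-0.013,0.001,0.147],[0,0,0]],[[-0.013,0.001,0.147],[0,0,0]]]'

```text
clock: 24.0
tcp_pos: [0.6129, 0.0605, 0.0958]
orientation: [2.12, 2.318, -0.0]
contact_force: [-1.0, -0.4, -1.0]
grip_width: 0.0559
gripper_force: 67.6
```

```bash
python3 m3.py .0515 w11 .075
```

```text
held rim (array([0.612 , 0.0592, 0.028 ]), 4203, 0.091) expected z 0.0923830174212193 tcp [0.613  0.0605 0.0959] w 0.05593948015501825 F [ 0.9  0.1 -0.8]
target rim (array([0.6116, 0.062 , 0.03  ]), 3764, 0.075)
```

Request:
servo_tool --commands '[[[0,0,0],[0,0,0]],[[0,0,0],[0,0,0]],[[0,0,0],[0,0,0]],[[0,0,0],[0,0,0]],[[0,0,-0.05],[0,0,0]],[[0,0,-0.15],[0,0,0]],[[0,0,-0.3],[0,0,0]],[[0,0,-0.48],[0,0,0]],[[0,0,-0.48],[0,0,0]],[[0,0,-0.48],[0,0,0]],[[0,0,-0.48],[0,0,0]]]' --claw 0

```text
clock: 25.15
tcp_pos: [0.6124, 0.0601, 0.2153]
orientation: [-2.12, -2.318, 0.002]
contact_force: [-0.6, 0.0, -0.1]
grip_width: 0.0852
gripper_force: 0.0
```

```bash
python3 - <<'E'
from h import *
W,f=wristfit((.612,.0595),.086,.096,.045,'w12'); print('cup a rim',f)
for ang in range(0,360,60):
    a=np.radians(ang); k=(np.hypot(W[...,0]-f[0][0]-.028*np.cos(a),W[...,1]-f[0][1]-.028*np.sin(a))<.004)&(W[...,2]>.080)&(W[...,2]<.11); print(ang,k.sum(),np.median(W[k][:,2]).round(4) if k.any() else '')
print('pot rim',circ(W,(.612,.0595),.070,.079,.045))
im,d,m,X=grab('top'); Wt=cloud(d,m,X)
for n,c in dict(b=(.594,-.268),c=(.609,.245)).items(): print(n,circ(Wt,c,.041,.053,.06))
plan((.593,-.268,.2),95)
E
```

```text
cup a rim (array([0.6121, 0.0588, 0.0278]), 989, 0.0908)
0 44 0.0909
60 56 0.0906
120 61 0.0904
180 38 0.0911
240 74 0.0893
300 73 0.0892
pot rim (array([0.6115, 0.0623, 0.0309]), 1052, 0.0749)
b (array([ 0.5936, -0.2679,  0.0224]), 71, 0.0469)
c (array([0.6089, 0.2453, 0.0171]), 53, 0.047)
tcp [0.6121 0.0602 0.2146] q [ 0.33  0.52 -0.73  1.7   0.38  1.08 -0.43] shift [-1.3006, -0.1928, 0.0592] turn [-0.0014, 0.0001, 0.0011] rows 6.6
  world axes in tool/250mm: z+10mm= [-0.0, -0.0001, -0.04]
```

Request:
servo_tool --commands '[[[-0.2,-0.03,0],[0,0,0]],[[-0.4,-0.06,0],[0,0,0]],[[-0.6,-0.09,0],[0,0,0]],[[-0.8,-0.12,0],[0,0,0]],[[-0.98,-0.145,0],[0,0,0]],[[-0.98,-0.145,0],[0,0,0]],[[-0.98,-0.145,0],[0,0,0]],[[-0.98,-0.145,0],[0,0,0]],[[-0.98,-0.145,0],[0,0,0]],[[-0.98,-0.145,0],[0,0,0]]]'

```text
clock: 26.25
tcp_pos: [0.5988, -0.1851, 0.2158]
orientation: [-2.117, -2.321, -0.0]
contact_force: [-0.2, 0.1, 0.2]
grip_width: 0.0851
gripper_force: 0.0
```

```bash
python3 - <<'E'
from h import *
W,f=wristfit((.5936,-.268),.040,.054,.05); print('cup b wrist',f)
plan((.5936,-.268,.15),95)
E
```

```text
cup b wrist (array([ 0.5914, -0.2662,  0.0224]), 652, 0.0463)
tcp [ 0.5988 -0.1854  0.2158] q [ 0.7   0.52 -0.69  1.67  0.37  1.08 -0.01] shift [-0.3272, -0.0507, 0.2633] turn [0.0, -0.0001, 0.0024] rows 2.1
  world axes in tool/250mm: z+10mm= [0.0, 0.0, -0.04]
```

Request:
servo_tool --commands '[[[-0.323,-0.054,0.1],[0,0,0.0024]],[[-0.323,-0.054,0.1],[0,0,0.0024]],[[-0.323,-0.054,0.1],[0,0,0.0024]],[[-0.323,-0.054,0.2],[0,0,0.0024]],[[-0.323,-0.054,0.35],[0,0,0.0024]],[[-0.323,-0.054,0.45],[0,0,0.0024]],[[-0.323,-0.054,0.55],[0,0,0.0024]],[[-0.323,-0.054,0.62],[0,0,0.0024]],[[-0.323,-0.054,0.65],[0,0,0.0024]],[[-0.323,-0.054,0.66],[0,0,0.0024]],[[-0.323,-0.054,0.66],[0,0,0.0024]],[[-0.323,-0.054,0.66],[0,0,0.0024]]]'

```text
clock: 27.5
tcp_pos: [0.5932, -0.2686, 0.052]
orientation: [2.124, 2.313, 0.001]
contact_force: [-0.3, -0.5, -0.0]
grip_width: 0.0854
gripper_force: 0.0
```

Request:
servo_tool --commands '[[[0,0,0],[0,0,0]],[[0,0,0],[0,0,0]],[[0,0,0],[0,0,0]],[[0,0,0],[0,0,0]],[[0,0,0],[0,0,0]],[[0,0,0],[0,0,0]],[[0,0,0],[0,0,0]]]' --claw 1 --squeeze 60

```text
clock: 28.2
tcp_pos: [0.5928, -0.2686, 0.0519]
orientation: [2.124, 2.313, 0.0]
contact_force: [-1.7, -0.1, 6.9]
grip_width: 0.0457
gripper_force: 60.8
```

```bash
python3 - <<'E'
from h import *
plan((.6124,.0602,.155),95)
E
```

```text
tcp [ 0.5928 -0.2686  0.0519] q [ 0.73  0.74 -0.57  1.72  0.51  0.84  0.01] shift [1.3036, 0.1902, -0.4131] turn [0.0005, 0.0005, -0.0015] rows 6.9
  world axes in tool/250mm: z+10mm= [-0.0, 0.0, -0.04]
```

Request:
servo_tool --commands '[[[0,0,-0.1],[0,0,0]],[[0,0,-0.25],[0,0,0]],[[0,0,-0.4],[0,0,0]],[[0,0,-0.49],[0,0,0]],[[0.2,0.03,-0.49],[0,0,0]],[[0.4,0.06,-0.49],[0,0,0]],[[0.6,0.09,-0.49],[0,0,0]],[[0.8,0.12,-0.49],[0,0,0]],[[1,0.146,-0.49],[0,0,0]],[[1,0.146,-0.49],[0,0,0]],[[1,0.146,-0.49],[0,0,0]],[[1,0.146,-0.49],[0,0,0]]]'

```text
clock: 29.4
tcp_pos: [0.6073, -0.0178, 0.1731]
orientation: [2.126, 2.312, -0.002]
contact_force: [-0.4, -0.5, -1.0]
grip_width: 0.0453
gripper_force: 61.8
```

```bash
python3 m3.py .0519 w13; python3 -c "
from h import *
plan((.6127,.0610,.155),95)"
```

```text
held rim (array([ 0.6062, -0.0155,  0.0228]), 3808, 0.1679) expected z 0.1690927401929087 tcp [ 0.6073 -0.0185  0.173 ] w 0.04533805626848647 F [ 0.5 -0.6 -0.1]
tcp [ 0.6073 -0.0185  0.173 ] q [ 0.44  0.54 -0.69  1.76  0.41  0.99 -0.33] shift [0.3151, 0.0477, 0.0716] turn [-0.0004, 0.0008, -0.003] rows 1.6
  world axes in tool/250mm: z+10mm= [-0.0, -0.0, -0.04]
```

Request:
servo_tool --commands '[[[0.15,0.025,0],[0,0,-0.003]],[[0.25,0.04,0],[0,0,-0.003]],[[0.294,0.0495,0],[0,0,-0.003]],[[0.294,0.0495,0],[0,0,-0.003]],[[0.294,0.0495,0.04],[0,0,-0.003]],[[0.294,0.0495,0.08],[0,0,-0.003]],[[0.294,0.0495,0.08],[0,0,-0.003]],[[0.294,0.0495,0.08],[0,0,-0.003]],[[0.294,0.0495,0.08],[0,0,-0.003]]]'

```text
clock: 30.35
tcp_pos: [0.6136, 0.0577, 0.1534]
orientation: [2.12, 2.318, 0.0]
contact_force: [0.3, 0.2, 0.0]
grip_width: 0.0454
gripper_force: 61.8
```

```bash
python3 m3.py .0519 w14 .091
```

```text
held rim (array([0.6124, 0.06  , 0.0228]), 3782, 0.1483) expected z 0.14967821411877946 tcp [0.6137 0.0579 0.1536] w 0.04561295202248869 F [ 0.7  0.6 -0.1]
target rim (array([0.612 , 0.0589, 0.0279]), 891, 0.091)
```

Request:
servo_tool --commands '[[[-0.0045,-0.002,0],[0,0,0]],[[-0.0045,-0.002,0],[0,0,0]],[[-0.0045,-0.002,0.03],[0,0,0]],[[-0.0045,-0.002,0.05],[0,0,0]],[[-0.0045,-0.002,0.07],[0,0,0]],[[-0.0045,-0.002,0.09],[0,0,0]],[[-0.0045,-0.002,0.11],[0,0,0]],[[-0.0045,-0.002,0.13],[0,0,0]],[[-0.0045,-0.002,0.145],[0,0,0]],[[-0.0045,-0.002,0.16],[0,0,0]],[[-0.0045,-0.002,0.168],[0,0,0]],[[-0.0045,-0.002,0.174],[0,0,0]],[[-0.0045,-0.002,0.174],[0,0,0]]]'

```text
clock: 31.7
tcp_pos: [0.6132, 0.057, 0.11]
orientation: [2.119, 2.319, 0.0]
contact_force: [0.1, 0.6, 0.3]
grip_width: 0.0457
gripper_force: 61.8
```

```bash
python3 m3.py .0519 w15
```

```text
held rim (array([0.6121, 0.0594, 0.0228]), 3827, 0.1049) expected z 0.10609634244849264 tcp [0.6132 0.057  0.11  ] w 0.04584809859822748 F [-1.3  0.4  1. ]
```

Seated height reached. Release and rise.

Request:
servo_tool --commands '[[[0,0,0],[0,0,0]],[[0,0,0],[0,0,0]],[[0,0,0],[0,0,0]],[[0,0,0],[0,0,0]],[[0,0,-0.05],[0,0,0]],[[0,0,-0.15],[0,0,0]],[[0,0,-0.3],[0,0,0]],[[0,0,-0.42],[0,0,0]],[[0,0,-0.42],[0,0,0]],[[0,0,-0.42],[0,0,0]],[[0,0,-0.42],[0,0,0]]]' --claw 0

```text
clock: 32.85
tcp_pos: [0.6125, 0.0566, 0.2142]
orientation: [-2.119, -2.319, 0.002]
contact_force: [0.2, -0.2, 0.2]
grip_width: 0.0854
gripper_force: 0.0
```

```bash
python3 - <<'E'
from h import *
W,f=wristfit((.612,.0595),.100,.110,.035,'w16'); print('cup b rim',f)
for ang in range(0,360,60):
    a=np.radians(ang); k=(np.hypot(W[...,0]-f[0][0]-.0225*np.cos(a),W[...,1]-f[0][1]-.0225*np.sin(a))<.004)&(W[...,2]>.095)&(W[...,2]<.12); print(ang,k.sum(),np.median(W[k][:,2]).round(4) if k.any() else '')
im,d,m,X=grab('top'); Wt=cloud(d,m,X)
for n,c in dict(c=(.609,.245)).items(): print(n,circ(Wt,c,.041,.053,.06))
plan((.609,.2465,.049),95)
E
```

```text
cup b rim (array([0.612 , 0.059 , 0.0224]), 893, 0.1049)
0 47 0.1046
60 60 0.1047
120 69 0.1044
180 46 0.105
240 73 0.1038
300 81 0.1028
c (array([0.6089, 0.2453, 0.0168]), 53, 0.0466)
tcp [0.6124 0.0567 0.2137] q [ 0.34  0.51 -0.72  1.7   0.38  1.07 -0.42] shift [0.7576, 0.0561, 0.6587] turn [-0.0013, 0.0001, 0.0017] rows 5.0
  world axes in tool/250mm: z+10mm= [-0.0, -0.0001, -0.04]
```

Request:
servo_tool --commands '[[[0.2,0.014,0.05],[0,0,0.0017]],[[0.4,0.028,0.05],[0,0,0.0017]],[[0.6,0.042,0.05],[0,0,0.0017]],[[0.756,0.052,0.05],[0,0,0.0017]],[[0.756,0.052,0.05],[0,0,0.0017]],[[0.756,0.052,0.15],[0,0,0.0017]],[[0.756,0.052,0.3],[0,0,0.0017]],[[0.756,0.052,0.45],[0,0,0.0017]],[[0.756,0.052,0.55],[0,0,0.0017]],[[0.756,0.052,0.62],[0,0,0.0017]],[[0.756,0.052,0.64],[0,0,0.0017]],[[0.756,0.052,0.648],[0,0,0.0017]],[[0.756,0.052,0.648],[0,0,0.0017]],[[0.756,0.052,0.648],[0,0,0.0017]]]'

```text
clock: 34.35
tcp_pos: [0.6099, 0.2468, 0.0542]
orientation: [2.122, 2.315, 0.003]
contact_force: [0.3, -0.1, 0.4]
grip_width: 0.0856
gripper_force: 0.0
```

```bash
python3 - <<'E'
from h import *
W,f=wristfit((.609,.246),.038,.056,.03); print('cup c wrist',f, r.get_obs()['tcp_pos'])
E
```

```text
cup c wrist (array([0.6062, 0.2483, 0.0169]), 2730, 0.0459) [0.60981857 0.24675897 0.05417713]
```

Request:
servo_tool --commands '[[[0.004,-0.01,0.005],[0,0,0]],[[0.004,-0.01,0.005],[0,0,0]],[[0.004,-0.01,0.005],[0,0,0]]]'

```text
clock: 34.7
tcp_pos: [0.6064, 0.2472, 0.0518]
orientation: [2.122, 2.316, 0.0]
contact_force: [0.7, -0.4, 0.8]
grip_width: 0.0853
gripper_force: 0.0
```

Request:
servo_tool --commands '[[[0,0,0],[0,0,0]],[[0,0,0],[0,0,0]],[[0,0,0],[0,0,0]],[[0,0,0],[0,0,0]],[[0,0,0],[0,0,0]],[[0,0,0],[0,0,0]],[[0,0,0],[0,0,0]],[[0,0,0],[0,0,0]]]' --claw 1 --squeeze 60

```text
clock: 35.5
tcp_pos: [0.6067, 0.2473, 0.0519]
orientation: [2.122, 2.316, 0.001]
contact_force: [-0.8, -0.9, 5.6]
grip_width: 0.0341
gripper_force: 60.0
```

```bash
python3 - <<'E'
from h import *
plan((.613,.0575,.18),95)
E
```

```text
tcp [0.6067 0.2473 0.0519] q [-0.05  0.76 -0.63  1.71  0.56  0.86 -0.83] shift [-0.7583, -0.0408, -0.5125] turn [0.0004, -0.0001, -0.0] rows 4.6
  world axes in tool/250mm: z+10mm= [0.0, 0.0, -0.04]
```

Request:
servo_tool --commands '[[[0,0,-0.1],[0,0,0]],[[0,0,-0.25],[0,0,0]],[[0,0,-0.4],[0,0,0]],[[0,0,-0.51],[0,0,0]],[[-0.2,-0.01,-0.51],[0,0,0]],[[-0.4,-0.02,-0.51],[0,0,0]],[[-0.6,-0.03,-0.51],[0,0,0]],[[-0.758,-0.041,-0.51],[0,0,0]],[[-0.758,-0.041,-0.51],[0,0,0]],[[-0.758,-0.041,-0.51],[0,0,0]],[[-0.758,-0.041,-0.51],[0,0,0]],[[-0.758,-0.041,-0.51],[0,0,0]]]'

```text
clock: 36.7
tcp_pos: [0.6125, 0.0596, 0.179]
orientation: [-2.118, -2.319, -0.001]
contact_force: [0.4, -0.6, -0.9]
grip_width: 0.0342
gripper_force: 60.1
```

```bash
sed -i 's/z-.006,z+.006,.036/z-.006,z+.006,.030/' m3.py; python3 m3.py .0519 w17 .105
```

```text
held rim (array([0.6114, 0.061 , 0.0175]), 3030, 0.1741) expected z 0.1751514543266255 tcp [0.6125 0.0594 0.1791] w 0.03401143405312162 F [-0.9 -0.2 -0.7]
target rim (array([0.612 , 0.0591, 0.0224]), 689, 0.105)
```

Request:
servo_tool --commands '[[[-0.008,0.0017,0.03],[0,0,0]],[[-0.008,0.0017,0.06],[0,0,0]],[[-0.008,0.0017,0.07],[0,0,0]],[[-0.008,0.0017,0.07],[0,0,0]],[[-0.008,0.0017,0.07],[0,0,0]]]'

```text
clock: 37.25
tcp_pos: [0.6134, 0.0556, 0.1614]
orientation: [-2.122, -2.316, 0.0]
contact_force: [0.1, -0.4, 0.4]
grip_width: 0.0347
gripper_force: 60.1
```

```bash
python3 m3.py .0519 w18 .105
```

```text
held rim (array([0.6123, 0.057 , 0.0175]), 3007, 0.1566) expected z 0.15776036543755872 tcp [0.6135 0.0556 0.1617] w 0.034052482227807095 F [ 0.4 -0.8  0.2]
target rim (array([0.612 , 0.0591, 0.0224]), 871, 0.1049)
```

Request:
servo_tool --commands '[[[0.008,-0.0005,0],[0,0,0]],[[0.008,-0.0005,0],[0,0,0]],[[0.008,-0.0005,0.02],[0,0,0]],[[0.008,-0.0005,0.04],[0,0,0]],[[0.008,-0.0005,0.06],[0,0,0]],[[0.008,-0.0005,0.08],[0,0,0]],[[0.008,-0.0005,0.1],[0,0,0]],[[0.008,-0.0005,0.12],[0,0,0]],[[0.008,-0.0005,0.135],[0,0,0]],[[0.008,-0.0005,0.144],[0,0,0]],[[0.008,-0.0005,0.149],[0,0,0]],[[0.008,-0.0005,0.149],[0,0,0]]]'

```text
clock: 38.5
tcp_pos: [0.6132, 0.0575, 0.1245]
orientation: [2.122, 2.316, 0.0]
contact_force: [0.2, -0.0, -0.7]
grip_width: 0.0343
gripper_force: 60.1
```

```bash
python3 m3.py .0519 w19
```

```text
held rim (array([0.6121, 0.059 , 0.0175]), 3011, 0.1196) expected z 0.12060978765656562 tcp [0.6132 0.0575 0.1245] w 0.03427037520385583 F [-0.7 -0.2  0.1]
```

Good. Release and rise.

Request:
servo_tool --commands '[[[0,0,0],[0,0,0]],[[0,0,0],[0,0,0]],[[0,0,0],[0,0,0]],[[0,0,0],[0,0,0]],[[0,0,-0.05],[0,0,0]],[[0,0,-0.15],[0,0,0]],[[0,0,-0.3],[0,0,0]],[[0,0,-0.4],[0,0,0]],[[0,0,-0.4],[0,0,0]],[[0,0,-0.4],[0,0,0]],[[0,0,-0.4],[0,0,0]]]' --claw 0

```text
clock: 39.65
tcp_pos: [0.6125, 0.0572, 0.2236]
orientation: [-2.122, -2.316, 0.002]
contact_force: [-0.3, 0.8, -0.4]
grip_width: 0.0854
gripper_force: 0.0
```

```bash
python3 - <<'E'
from h import *
W,f=wristfit((.612,.0595),.113,.125,.03,'w20'); print('cup c rim',f)
for rr,zz in((.0175,.1196),(.0225,.1049),(.028,.0908),(.0334,.0749)):
  l=[]
  for ang in range(0,360,60):
    a=np.radians(ang); k=(np.hypot(W[...,0]-f[0][0]-rr*np.cos(a),W[...,1]-f[0][1]-rr*np.sin(a))<.004)&(abs(W[...,2]-zz)<.006); l.append(np.median(W[k][:,2]).round(4) if k.any() else 0)
  print(l)
# toggle ball
k=(abs(W[...,0]-.607)<.06)&(abs(W[...,1]+.053)<.03)&(W[...,2]>.06)&(W[...,2]<.12); p=W[k]; print('toggle wrist',k.sum(),p.mean(0).round(4) if len(p) else '',p[p[:,2]>.078].mean(0).round(4) if len(p) else '')
im,d,m,X=grab('top'); Wt=cloud(d,m,X); k=(abs(Wt[...,0]-.607)<.06)&(abs(Wt[...,1]+.053)<.03)&(Wt[...,2]>.06)&(Wt[...,2]<.12); print('top',k.sum(),Wt[k].mean(0).round(4),Wt[k].max(0))
yaw=np.radians(5.05); c=np.array([.6185,.0234]); ex=np.array([np.cos(yaw),np.sin(yaw)]); ey=np.array([-np.sin(yaw),np.cos(yaw)])
h=c-.075*ey; print('hinge',h, 'ball in warmer frame',(Wt[k].mean(0)[:2]-c)@ex,(Wt[k].mean(0)[:2]-c)@ey)
o=r.get_obs(); print(o['tcp_pos'],o['joints'].round(2))
E
```

```text
cup c rim (array([0.6128, 0.0585, 0.0169]), 725, 0.1187)
[np.float64(0.1188), np.float64(0.1189), np.float64(0.1187), np.float64(0.1191), np.float64(0.1186), np.float64(0.1186)]
[np.float64(0.1049), np.float64(0.1048), np.float64(0.105), np.float64(0.1052), np.float64(0.1051), 0]
[np.float64(0.0911), np.float64(0.0906), np.float64(0.0907), np.float64(0.091), np.float64(0.0914), np.float64(0.0915)]
[np.float64(0.075), np.float64(0.075), np.float64(0.0752), np.float64(0.0753), 0, 0]
toggle wrist 407 [ 0.6075 -0.0478  0.0801] [ 0.6058 -0.0481  0.0845]
top 31 [ 0.6101 -0.054   0.0838] [ 0.62102325 -0.04772262  0.09084822]
hinge [ 0.62510188 -0.05130887] ball in warmer frame -0.015175533302074756 -0.07638510239803717
[0.61242021 0.05722713 0.22326535] [ 0.34  0.51 -0.73  1.69  0.37  1.09 -0.42]
```

All three cups are nested and the rims are level at the right heights. Next is the toggle: close the fingers and come down on its −x side.

Request:
servo_tool --commands '[[[-0.2,-0.1,0],[0,0,0]],[[-0.4,-0.2,0],[0,0,0]],[[-0.437,-0.208,0],[0,0,0]],[[-0.437,-0.208,0],[0,0,0]],[[-0.437,-0.208,0],[0,0,0]],[[-0.437,-0.208,0],[0,0,0]],[[-0.437,-0.208,0.1],[0,0,0]],[[-0.437,-0.208,0.2],[0,0,0]],[[-0.437,-0.208,0.35],[0,0,0]],[[-0.437,-0.208,0.45],[0,0,0]],[[-0.437,-0.208,0.52],[0,0,0]],[[-0.437,-0.208,0.545],[0,0,0]],[[-0.437,-0.208,0.545],[0,0,0]],[[-0.437,-0.208,0.545],[0,0,0]]]' --claw 1

```text
clock: 41.15
tcp_pos: [0.5718, -0.0554, 0.0892]
orientation: [2.121, 2.316, 0.002]
contact_force: [0.4, -1.0, 0.4]
grip_width: -0.0
gripper_force: 0.0
```

```bash
cat > m4.py <<'E'
from h import *
yaw=np.radians(5.05); c=np.array([.6185,.0234]); ex=np.array([np.cos(yaw),np.sin(yaw)]); ey=np.array([-np.sin(yaw),np.cos(yaw)])
o=r.get_obs(); q=o['tcp_pos'][:2]-c; print('tcp warmer',q@ex,q@ey,o['tcp_pos'][2],o['contact_force'].round(1),'w',o['grip_width'])
for cam in ('top','scene','wrist'):
    im,d,m,X=grab(cam); W=cloud(d,m,X); lx=(W[...,:2]-c)@ex; ly=(W[...,:2]-c)@ey; z=W[...,2]
    k=(abs(ly+.075)<.014)&(abs(lx)<.04)&(z>.055)&(z<.095)&(im.max(-1)<70)
    print(cam,k.sum(),np.c_[lx[k],ly[k],z[k]].mean(0).round(4) if k.any() else '', [round(float(v),4) for v in (lx[k].min(),lx[k].max(),z[k].max())] if k.any() else '')
E
python3 m4.py
```

```text
tcp warmer -0.053494894660095604 -0.07440390594628413 0.08915696668351505 [ 0.4 -1.   0.4] w -4.531668617231489e-05
top 0  
scene 94 [-0.0139 -0.0741  0.0781] [-0.04, -0.003, 0.0927]
wrist 1327 [-0.0207 -0.0704  0.0841] [-0.0282, -0.0091, 0.089]
```

Request:
servo_tool --commands '[[[0,0.03,0.004],[0,0,0]],[[0,0.05,0.004],[0,0,0]],[[0,0.07,0.004],[0,0,0]],[[0,0.09,0.004],[0,0,0]],[[0,0.11,0.004],[0,0,0]],[[0,0.13,0.004],[0,0,0]],[[0,0.15,0.004],[0,0,0]],[[0,0.17,0.004],[0,0,0]],[[0,0.18,0.004],[0,0,0]],[[0,0.19,0.004],[0,0,0]],[[0,0.19,0.004],[0,0,0]],[[0,0.19,0.004],[0,0,0]]]'

```text
clock: 42.5
tcp_pos: [0.6183, -0.0517, 0.0871]
orientation: [2.122, 2.316, 0.0]
contact_force: [-0.9, -1.0, -0.4]
grip_width: -0.0001
gripper_force: 0.3
```

```bash
python3 m4.py
```

```text
tcp warmer -0.0068567714522061686 -0.07479798484258485 0.08705559519480661 [-0.9 -1.  -0.4] w -0.0001252529344604738
top 0  
scene 109 [ 0.0105 -0.073   0.0837] [-0.0076, 0.0233, 0.0947]
wrist 2374 [ 0.004  -0.0681  0.0842] [-0.0215, 0.0227, 0.095]
```

Request:
servo_tool --commands '[[[0,0.01,0],[0,0,0]],[[0,0.02,0],[0,0,0]],[[0,0.02,0],[0,0,0]]]'

```text
clock: 42.95
tcp_pos: [0.6231, -0.0514, 0.0869]
orientation: [-2.122, -2.316, 0.001]
contact_force: [-2.4, 0.5, -0.6]
grip_width: 0.0001
gripper_force: 0.9
```

Request:
servo_tool --commands '[[[0,0.008,0],[0,0,0]],[[0,0.012,0],[0,0,0]],[[0,0.012,0],[0,0,0]]]'

```text
clock: 43.25
tcp_pos: [0.6238, -0.0514, 0.0867]
orientation: [-2.12, -2.314, 0.007]
contact_force: [-9.7, -1.0, 4.8]
grip_width: -0.0001
gripper_force: 5.1
```

```bash
python3 m4.py
```

```text
tcp warmer -0.001300547564810926 -0.07492938356454837 0.08668259849767747 [-9.7 -1.   4.8] w -7.559139468465634e-05
top 0  
scene 102 [ 0.0147 -0.0728  0.0837] [-0.009, 0.0303, 0.0941]
wrist 2298 [ 0.0088 -0.068   0.0832] [-0.016, 0.027, 0.095]
```

The force rose to 10 N at the predicted end position, so the toggle is at its stop. One more small nudge, then back off and lift away.

Request:
servo_tool --commands '[[[0,0.004,0],[0,0,0]],[[0,0.004,0],[0,0,0]]]'

```text
clock: 43.6
tcp_pos: [0.6239, -0.0513, 0.0866]
orientation: [-2.12, -2.313, 0.009]
contact_force: [-11.5, -1.0, 6.9]
grip_width: -0.0004
gripper_force: 6.5
```

Request:
servo_tool --commands '[[[0,-0.03,0],[0,0,0]],[[0,-0.08,0],[0,0,0]],[[0,-0.14,0],[0,0,0]],[[0,-0.18,0],[0,0,0]],[[0,-0.2,-0.1],[0,0,0]],[[-0.1,-0.3,-0.25],[0,0,0]],[[-0.2,-0.4,-0.45],[0,0,0]],[[-0.3,-0.5,-0.6],[0,0,0]],[[-0.4,-0.5,-0.7],[0,0,0]],[[-0.4,-0.5,-0.7],[0,0,0]],[[-0.4,-0.5,-0.7],[0,0,0]],[[-0.4,-0.5,-0.7],[0,0,0]]]'

```text
clock: 44.8
tcp_pos: [0.5111, -0.1603, 0.2612]
orientation: [-2.12, -2.317, -0.0]
contact_force: [-0.5, 0.7, -0.2]
grip_width: -0.0001
gripper_force: 0.0
```

```bash
python3 m4.py; python3 - <<'E'
from h import *
im,d,m,X=grab('scene'); save('s2',cv2.resize(im[120:340,130:540],None,fx=1.9,fy=1.9))
im,d,m,X=grab('top'); W=cloud(d,m,X)
print('c',circ(W,(.612,.059),.113,.126,.03)); print('pot',circ(W,(.612,.059),.07,.08,.05))
print('soap',rect(W,(.428,-.2086),.022,.035,.04,.05,-.18)); print('org',rect(W,(.767,.12),.015,.035,.04,.1)); print(r.get_obs()['clock'])
E
```

```text
tcp warmer -0.12315793528927874 -0.17355469646444305 0.261212876331976 [-0.5  0.7 -0.2] w -0.00012254736744183017
top 51 [ 0.0176 -0.0744  0.0778] [0.0044, 0.0286, 0.0879]
scene 57 [ 0.0224 -0.0739  0.0837] [0.0129, 0.0284, 0.0899]
wrist 457 [ 0.0149 -0.0742  0.0798] [0.0026, 0.0238, 0.087]
c (array([0.6153, 0.0563, 0.017 ]), 50, 0.1191)
pot (array([0.6148, 0.0575, 0.0328]), 127, 0.0751)
soap (array([ 0.4297, -0.2086], dtype=float32), np.float32(-12.52), array([0.0338, 0.0627], dtype=float32), 210)
org (array([0.7665, 0.1197], dtype=float32), np.float32(-4.79), array([0.0365, 0.1597], dtype=float32), 728)
45.05
```

View pics/s2.png

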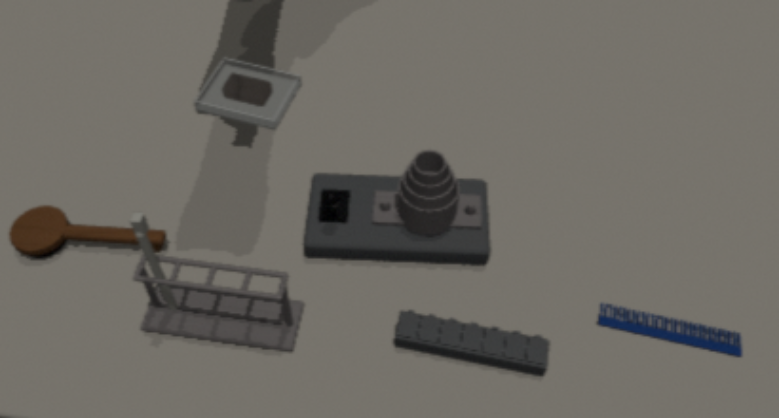

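The final view shows the pot and nested cups at (428,190), the toggle leaning over at (333,205), and the soap flat in the dish at (247,90). The comb, brush and organiser are where they were.

```bash
python3 -c "
from bench import r
print(r.hand_in())"
```

```text
the job is handed in; nothing more can be done
None
```

I handed the job in at about 45 s: the soap lies flat in the dish, the pot is down over both pegs, cups a, b and c are nested in it in size order (no cup_d was out), and the toggle is at its far stop. I did not touch the comb, hairbrush or pill organiser; the hand-in returned no verdict.

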